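Put the sample cases away and lock the humidor drawer

ROBOT

A 6-joint arm with a two-finger parallel gripper is mounted at the origin on the work surface. World frame = base frame: x ahead of the robot, y to its left, z up, the work surface at z = 0. Lengths are in m, angles in degrees, forces in N, time in s.
With the tool pointing down it reaches from about 0.275 to 0.775 m from the base axis. Payload 14.6 kg.
Tool frame: the origin (TCP) lies at the very end of the fingers, on their centre line; the grasp point (between the pads) lies 19 mm behind it; z points along the fingers, y is the line along which they close (so a half turn about z gives the same grasp; the last joint's range is limited). The gripper opens to 85 mm and grips with 20 to 120 N. Pads are 22 mm wide; open, the fingers measure 114 mm over their backs; the gripper's body (76 mm by 85 mm) begins 54 mm behind the grasp point. The pads swing forward as they close: fully open they stand 13 mm farther back than shut.
Start: joints at [-74.788, 15.075, -2.767, 72.158, 0, 81.102], TCP at [0.214, -0.479, 0.231] pointing down, gripper open.
Joint ranges: [-151.79, 151.79], [-50.71, 97.33], [-67.44, 78.34], [-121.81, 120.89], [-77.56, 73.72], [-180, 180]. Speed limits (degrees/s): [108.29, 108.29, 147.25, 159.86, 180, 180].

INTERFACE

Orientations are given as [roll, pitch, yaw] about the fixed x, y, z axes, in that order (R = Rz(yaw) Ry(pitch) Rx(roll)).
In Python, from plant import manip, vision, job_done, silhouettes gives the robot as it stands.
- The arm moves only by the shell command python3 -m crank 'ROWS' [OPENING] [FORCE]. ROWS is text: rows parted by semicolons, each of 6 numbers parted by spaces: the shift along the world's x, y, z in m, then the turn, a rotation vector about the world's x, y, z in rad. A call has 1 to 5 rows; each row is the pose to reach, as a shift and turn from the pose commanded when the call began; what a row does not reach only later rows make up. A row lasts 1/8 s, in which the tool goes at most 62.5 mm and 10.7 degrees, less where a joint would pass 70% of its speed; a pose out of reach is approached as far as the arm can. A call with a gripper value outside its range is refused whole. OPENING is the gripper's target within -1 to 1 (fully open at 1, half-way at 0, shut at -1), set as the call begins (- or left out, the last holds). The fingers move at their own pace and stop on an object; FORCE is the grip in N (left out, the last holds). Time passes only in rows, so rows that repeat a pose let the fingers close. It gives the time, the measured TCP pose, the force, the opening and the grip force at its end, in the units of the state.
- manip.state(): the state, without advancing time (a new reading comes with each control period).
- vision.get_image(name): name is "scene" or "top" or "wrist"; returns a dict with "pixels" (400x640x3 uint8, red, green, blue), "intrinsics" (3x3 intrinsics, pixels), "world_to_cam" (4x4, takes a point from world to camera coordinates). Camera axes: x right, y down, z forward; pixel columns grow to the right and rows downward; lengths in m; the calibration is good to about 2 mm. A picture is of the moment at which its call begins. There is no depth.
- job_done(): hands the job in; it is judged then, once.
Trained networks look in a picture, given as the dict that the camera call returned (one of the last four; its "shot" number tells which), for a name from the list of things; names that differ only in an ending like _2 or _b are one class to them, and where a whole thing is asked for, a point or a joint stands for the part that bears it (a point fixed in the world has none). Each returns a list of dicts, best first, with "p" (0 to 1); they miss things now and then, are a little off and sometimes report something else, mostly with a low value. They report only what shows in the picture. A call takes as long as a camera call. They do not tell look-alikes from the thing itself.
- silhouettes(picture, thing): "region" (400x640 bool, what is visible of it) and "point" ([column, row] in pixels, amid what is visible of it).
The state is a dict: "t": time; "q": joint angles; "qvel": joint speeds; "joint_efforts": joint torques, N m; "tool_pos": TCP position; "orientation": TCP orientation; "force": force on the tool from outside, world axes, zero at the start; "ft_torque": the same for the moment, N m; "width": finger opening in m; "grip_force": force on a finger pad.
Only numpy, scipy, OpenCV 4.12 (cv2) and the standard library are available. Lean on these libraries where they do the work, as an engineer would, in place of code of your own. Each camera call takes 0.05 s, during which the arm holds its last target. There are 200 camera calls.

TASK

Put every cedar sample case that is on the bench flat into the open drawer of the dark cabinet, next to one another and not stacked, and slide the drawer fully shut. Then, with the flat screwdriver, keeping its blade seated in the slot, turn both brass lock screws on the cabinet's top clockwise to their stops (slots at the green marks), and stand the screwdriver back in its block, flange down on the wood. Do not turn the screws with the fingers, do not lock before the drawer is shut, and leave the other things on the bench where they are.

Things in the scene. Friction and masses are not known exactly. Their poses are not given: they have to be found in the camera images.
- case1: closed light-cedar sample case with a yellow band, a solid block 76 x 32 x 30 mm (x, y, z), about 90 g; origin: centre of its underside, x along its length, z up. It may be absent (then None).
- case2: closed light-cedar sample case with a yellow band, a solid block 76 x 32 x 30 mm (x, y, z), about 90 g; origin: centre of its underside, x along its length, z up. It may be absent (then None).
- case3: closed light-cedar sample case with a yellow band, a solid block 76 x 32 x 30 mm (x, y, z), about 90 g; origin: centre of its underside, x along its length, z up. It may be absent (then None).
- case4: closed light-cedar sample case with a yellow band, a solid block 76 x 32 x 30 mm (x, y, z), about 90 g; origin: centre of its underside, x along its length, z up. It may be absent (then None).
- driver: stubby flat screwdriver upright in its stand, about 120 g; origin: middle of the blade's lower edge, z up the tool, x along the blade's width. Blade 18 mm wide (x), 3 thick (y), 18 high; shank 10 mm diameter up to z = 65 mm; black flange 38 mm diameter, z = 65 to 71 mm; orange handle 28 x 28 mm, square to x and y, z = 71 to 143 mm
- stand: fixed wooden block 70 x 70 x 70 mm with a square hole right through it, 23 mm wide; origin: centre of its underside. The driver's shank hangs in the hole and its flange rests on the block's top, so the blade's edge is then 5 mm above the table
- stand_hole (a point): centre of the hole's mouth on the stand's top, 70 mm above the table
- cabinet: fixed dark wooden cabinet 200 x 300 x 95 mm (x, y, z); origin: centre of its underside; its front looks to its own -x, toward the robot. The two lock screws stand on its top, 30 mm behind the front edge, 80 mm either side of the middle; one drawer in front
- drawer (a joint): drawer opening in m: 0 shut, slides out along the cabinet's -x, to 0.15; starts 0.138 to 0.15 open; about 1.5 N of friction, no catch
- drawer_floor (a point): centre of the drawer's inner floor, 12 mm above the table; moves with it; axes as the cabinet's. Inside: x -82 to +76, y -131 to +131 mm, walls 50 mm high. Front panel 296 mm wide, outer face at x = -94 mm, top 70 mm above the floor, no handle: push it. At opening d the part with x below d - 82 mm is clear of the cabinet
- lock_left (a joint): left quarter-turn lock screw (seen by the robot, at cabinet y = +80 mm): angle turned clockwise seen from above, 0 to 1.4 rad; starts at 0 to 0.3; locked at its stop at 1.4, where the slot runs along the cabinet's front edge, at two green marks. Friction 0.05 N m, stays where left
- lock_right (a joint): right quarter-turn lock screw (seen by the robot, at cabinet y = -80 mm): angle turned clockwise seen from above, 0 to 1.4 rad; starts at 0 to 0.3; locked at its stop at 1.4, where the slot runs along the cabinet's front edge, at two green marks. Friction 0.05 N m, stays where left
- slot_left (a point): centre of the slotted brass head of the left lock screw, at the level of the head's top (105 mm above the table). Its x axis runs along the slot and turns with the screw, z up. Head 27 mm across, slot 5.5 mm wide, 7 mm deep, open at both ends
- slot_right (a point): centre of the slotted brass head of the right lock screw, at the level of the head's top (105 mm above the table). Its x axis runs along the slot and turns with the screw, z up. Head 27 mm across, slot 5.5 mm wide, 7 mm deep, open at both ends
- glue_jar: bystander: white-capped jar 52 mm diameter, 65 mm high, among the cases; origin: centre of its underside
- puck: bystander: black round cutter puck 58 mm diameter, 26 mm high, among the cases; origin: centre of its underside
- cup: bystander: white cup 72 mm diameter, 80 mm high, left of the cabinet; origin: centre of its underside
There are look-alikes about, which are no part of the job. What is shaped like the case3 but orange is not meant. Leave any purple look-alike of the case2 alone.

How it is judged (in metres and radians):
On the way, in this order (a step that is already met when the one before it is completed fails the run):
1. all cases that are present lie flat in the drawer and the drawer is shut (x of case1 in the frame of drawer_floor between -0.075 and 0.075 m and y of case1 in the frame of drawer_floor between -0.13 and 0.13 m and z of case1 in the frame of drawer_floor between -0.006 and 0.008 m and angle between each of case1, case2, case3, case4's own z axis and vertical below 0.15 rad and x of case2 in the frame of drawer_floor between -0.075 and 0.075 m and y of case2 in the frame of drawer_floor between -0.13 and 0.13 m and z of case2 in the frame of drawer_floor between -0.006 and 0.008 m and x of case3 in the frame of drawer_floor between -0.075 and 0.075 m and y of case3 in the frame of drawer_floor between -0.13 and 0.13 m and z of case3 in the frame of drawer_floor between -0.006 and 0.008 m and x of case4 in the frame of drawer_floor between -0.075 and 0.075 m and y of case4 in the frame of drawer_floor between -0.13 and 0.13 m and z of case4 in the frame of drawer_floor between -0.006 and 0.008 m and value of joint drawer below 0.006 m), for 0.3 s.
2. the driver's blade is seated in the slot of a lock screw (((z of driver in the frame of slot_left below -0.004 m and horizontal distance between driver and slot_left below 0.006 m and angle between driver's own z axis and vertical below 0.2 rad) or (z of driver in the frame of slot_right below -0.004 m and horizontal distance between driver and slot_right below 0.006 m and angle between driver's own z axis and vertical below 0.2 rad))), for 0.2 s.
3. both lock screws are turned clockwise to their stops (value of joint each of lock_left, lock_right above 1.25 rad and value of joint drawer below 0.006 m), for 0.2 s.
At the end, for the whole second after the job is handed in: Every present case flat on the drawer floor (within 8 mm, 0.15 rad), drawer under 6 mm open, both lock screws beyond 1.25 rad, driver upright in its block (blade edge under 10 mm above the table, 10 mm from the hole's axis, tilt under 0.12 rad), all at rest (all of step 3 and x of case1 in the frame of drawer_floor between -0.075 and 0.075 m and y of case1 in the frame of drawer_floor between -0.13 and 0.13 m and z of case1 in the frame of drawer_floor between -0.006 and 0.008 m and angle between each of case1, case2, case3, case4's own z axis and vertical below 0.15 rad and x of case2 in the frame of drawer_floor between -0.075 and 0.075 m and y of case2 in the frame of drawer_floor between -0.13 and 0.13 m and z of case2 in the frame of drawer_floor between -0.006 and 0.008 m and x of case3 in the frame of drawer_floor between -0.075 and 0.075 m and y of case3 in the frame of drawer_floor between -0.13 and 0.13 m and z of case3 in the frame of drawer_floor between -0.006 and 0.008 m and x of case4 in the frame of drawer_floor between -0.075 and 0.075 m and y of case4 in the frame of drawer_floor between -0.13 and 0.13 m and z of case4 in the frame of drawer_floor between -0.006 and 0.008 m and horizontal distance between driver and stand_hole below 0.01 m and angle between driver's own z axis and vertical below 0.12 rad and height (world z) of driver below 0.01 m and linear speed of each of case1, case2, case3, case4, driver below 0.02 m/s); the robot touches nothing.
It fails at once if a lock screw is turned with the fingers (contact force between the fingers and lock_left above 2 N or contact force between the fingers and lock_right above 2 N).
It fails at once if a lock screw is turned past half way while the drawer is open (value of joint drawer above 0.02 m and value of joint any of lock_left, lock_right above 0.7 rad).
It fails at once if a bystander is moved by more than 50 mm (distance of any of glue_jar, puck, cup from where it was at the start of the episode above 0.05 m).
Of case1, case2, case3, case4 only 3 to 4 are there at a start; the rules pass over those that are not, and their reading is None.
At some moment in a run one of case1, case2, case3, case4 may be knocked a few centimetres aside while the robot is not near it.
It also fails if it takes over 210 s, if anything falls off the work surface, if the arm or the gripper's body presses on something with over 40 N, if the wrist force passes 120 N, or if a joint passes its speed limit or range.

## Working session

There is one attempt and no reset: what is moved stays moved. The work goes in short steps, Python scripts to look and compute and a shell command to move; the robot and the scene stay as the last step left them, time stands still between calls to the robot, and variables do not carry over. Pictures are saved under pics/ and viewed, at most 14 in all, crops included, and the job is handed in when it is done.

```bash
ls; mkdir -p pics
cat > h.py <<'E'
import numpy as np, cv2
from plant import manip, vision, job_done, silhouettes
def shot(n,save=None):
    im=vision.get_image(n)
    if save: cv2.imwrite('pics/'+save+'.png',cv2.cvtColor(im['pixels'],cv2.COLOR_RGB2BGR))
    return im
def px2w(im,uv,z):
    K=np.array(im['intrinsics']);T=np.array(im['world_to_cam']);uv=np.atleast_2d(uv).astype(float)
    d=np.c_[uv,np.ones(len(uv))]@np.linalg.inv(K).T@T[:3,:3]
    c=-T[:3,:3].T@T[:3,3]
    return c+d*((z-c[2])/d[:,2])[:,None]
def w2px(im,P):
    K=np.array(im['intrinsics']);T=np.array(im['world_to_cam']);P=np.atleast_2d(P)
    p=(P@T[:3,:3].T+T[:3,3])@K.T
    return p[:,:2]/p[:,2:]
E
python3 - <<'E'
from h import *
np.set_printoptions(precision=3,suppress=True)
for n in ('scene','top'):
    im=shot(n,n+'0'); T=np.array(im['world_to_cam']); print(n,-T[:3,:3].T@T[:3,3],T[2,:3])
    for th in ['case1','driver','stand','cabinet','drawer','slot_left','glue_jar','puck','cup']:
        print(th,[(round(r['p'],2),np.round(r['point']).astype(int).tolist(),int(r['region'].sum())) for r in silhouettes(im,th)])
print(manip.state())
E
```

```text
pics
scene [ 1.089 -0.493  1.027] [-0.462  0.409 -0.787]
case1 [(0.94, [342, 164], 387), (0.9, [390, 127], 339), (0.73, [403, 164], 387), (0.67, [319, 143], 274), (0.65, [371, 144], 325)]
driver [(0.93, [175, 286], 478)]
stand [(0.94, [187, 307], 1052)]
cabinet [(0.86, [322, 270], 18753)]
drawer [(0.55, [282, 236], 5951)]
slot_left [(0.6, [345, 235], 116), (0.53, [189, 307], 1051)]
glue_jar [(0.73, [376, 182], 443)]
puck [(0.71, [283, 234], 5790)]
cup [(0.64, [426, 238], 961)]
top [ 0.439 -0.031  1.173] [ 0.112  0.002 -0.994]
case1 [(0.89, [213, 250], 332), (0.85, [211, 211], 311), (0.69, [180, 252], 296), (0.61, [250, 249], 343), (0.61, [252, 287], 322), (0.31, [453, 215], 207)]
driver [(0.79, [453, 215], 243), (0.34, [269, 131], 538)]
stand [(0.79, [439, 216], 638)]
cabinet [(0.74, [348, 170], 12017)]
drawer [(0.56, [349, 208], 5090)]
slot_left [(0.49, [323, 169], 89)]
glue_jar [(0.67, [249, 206], 279), (0.56, [352, 207], 5111)]
puck [(0.88, [254, 175], 288)]
cup [(0.84, [266, 132], 540)]
{'t': 1.0, 'q': array([-74.787,  15.073,  -2.765,  72.159,   0.001,  81.101]), 'qvel': array([ 0.037, -0.055,  0.009, -0.033, -0.003,  0.064]), 'joint_efforts': array([  0.001, -63.744,  38.477,   0.002,   0.   ,  -0.   ]), 'tool_pos': array([ 0.214, -0.479,  0.231]), 'orientation': array([179.998,  -0.   ,  24.111]), 'force': array([ 0.303,  0.459, -0.241]), 'ft_torque': array([ 0.049, -0.01 ,  0.01 ]), 'grip_force': 0.0, 'width': 0.08562600215140191}
```

Run:
```python
import cv2
a=cv2.imread('pics/top0.png')[90:340,140:500]; cv2.imwrite('pics/top0c.png',cv2.resize(a,None,fx=2.2,fy=2.2,interpolation=cv2.INTER_CUBIC))
```

```text
(no output)
```

View pics/top0c.png

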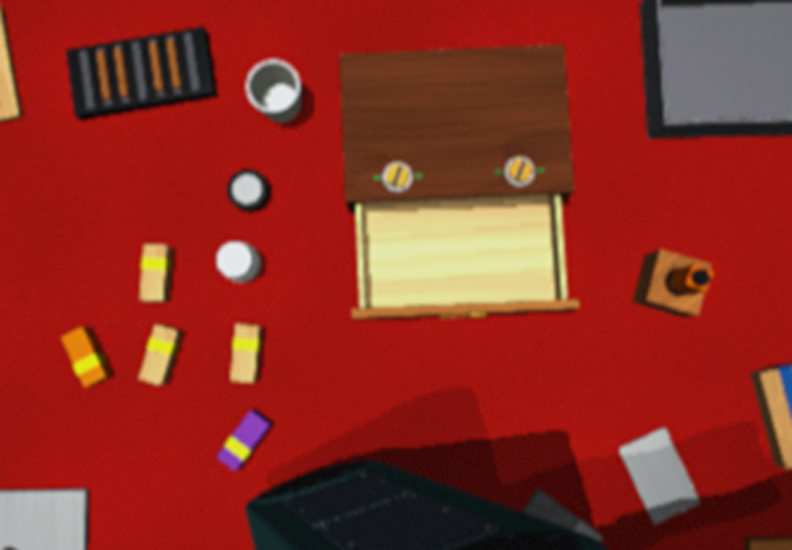

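```bash
cat >> h.py <<'E'
from scipy.optimize import minimize
def box(x,y,yaw,dims,z0=0.):
    a,b,h=np.array(dims)/[2,2,1]; c,s=np.cos(yaw),np.sin(yaw)
    return np.array([[x+c*i*a-s*j*b,y+s*i*a+c*j*b,z0+k*h] for i in(-1,1) for j in(-1,1) for k in(0,1)])
def fit(obs,dims,p0,z0=0.):
    S=6
    pre=[]
    for im,R in obs:
        v,u=np.nonzero(R); u0,v0=u.min()-8,v.min()-8; w,h=u.max()-u0+9,v.max()-v0+9
        t=np.zeros((h,w),np.uint8); t[v-v0,u-u0]=1
        pre.append((im,u0,v0,cv2.resize(t,None,fx=S,fy=S,interpolation=cv2.INTER_NEAREST)))
    def cost(p):
        c=0
        for im,u0,v0,t in pre:
            q=(w2px(im,box(*p,dims,z0))-[u0,v0]+.5)*S-.5
            m=np.zeros_like(t); cv2.fillConvexPoly(m,cv2.convexHull(np.round(q*16).astype(np.int32)),1,shift=4)
            c+=1-(m&t).sum()/max((m|t).sum(),1)
        return c/len(pre)
    best=None
    for dy in np.radians([-60,-30,0,30,60,90]):
        p=np.array(p0)+[0,0,dy]
        r=minimize(cost,p,method='Nelder-Mead',options=dict(initial_simplex=p+np.array([[0,0,0],[.01,0,0],[0,.01,0],[0,0,.2]]),xatol=1e-4,fatol=1e-4))
        if best is None or r.fun<best.fun: best=r
    return best.x,1-best.fun
def cedar(im,R):
    px=im['pixels'][R].astype(np.uint8).reshape(-1,1,3); h=cv2.cvtColor(px,cv2.COLOR_RGB2HSV).reshape(-1,3)
    return np.median(h,0)
E
python3 - <<'E'
from h import *
np.set_printoptions(precision=4,suppress=True)
s=shot('scene','scene1');t=shot('top')
def ground(im,r,z): return px2w(im,r['point'],z)[0][:2]
for th,dims,zc in [('case1',(.076,.032,.03),.02),('stand',(.07,.07,.07),.05)]:
    A=[(ground(s,r,zc),r) for r in silhouettes(s,th)];B=[(ground(t,r,zc),r) for r in silhouettes(t,th)]
    for g,r in B:
        if r['p']<.4: continue
        m=[r2 for g2,r2 in A if np.hypot(*(g2-g))<.03]
        a,i1=fit([(t,r['region'])],dims,[*g,0])
        print(th,r['point'],cedar(t,r['region']),'top',a[:2],np.degrees(a[2]),round(i1,2),end=' ')
        if m:
            b,i2=fit([(s,m[0]['region'])],dims,[*g,a[2]]);print('scene',b[:2],np.degrees(b[2]),round(i2,2))
        else: print([g,[x[0] for x in A]])
for th,z in [('glue_jar',.065),('puck',.026),('cup',.08)]:
    print(th,ground(t,silhouettes(t,th)[0],z))
a=s['pixels'][90:340,120:480]; cv2.imwrite('pics/scene1c.png',cv2.resize(a[:,:,::-1],None,fx=2.2,fy=2.2,interpolation=cv2.INTER_CUBIC))
E
```

```text
case1 [212.5, 210.8] [ 21. 131. 226.] top [0.5458 0.305 ] -3.86582276379952 0.93 scene [0.5438 0.3047] -1.5320007741715989 0.92
case1 [252.6, 247.5] [ 22. 127. 227.] top [0.4337 0.1796] 175.84052401240032 0.9 scene [0.43   0.1797] 174.4758747302895 0.95
case1 [214.8, 248.7] [ 21. 131. 225.] top [0.4331 0.2997] -15.246677757951232 0.93 scene [0.4302 0.2985] -16.66030210309477 0.95
case1 [253.3, 288.2] [138. 166. 185.] top [0.3161 0.1823] -39.06307905423622 0.84 scene [0.3116 0.186 ] -38.75699727814991 0.78
stand [440.2, 221.0] [ 13. 181. 162.] top [ 0.5126 -0.3995] -16.436698009408186 0.6 [array([ 0.5038, -0.383 ]), [array([ 0.5301, -0.4043])]]
glue_jar [0.5566 0.1771]
puck [0.6559 0.1686]
cup [0.7747 0.1164]
```

View pics/scene1c.png

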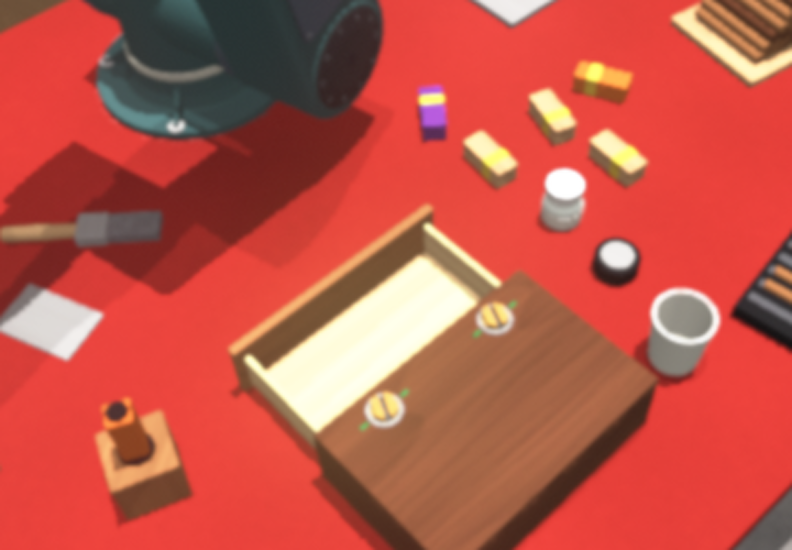

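```bash
python3 - <<'E'
from h import *
np.set_printoptions(precision=4,suppress=True)
s=shot('scene');t=shot('top')
# cabinet top corners & head centres read from the crops (crop/2.2 + offset)
for n,im,o,P in [('top',t,[140,90],dict(FL=(345,204),FR=(572,193),BL=(340,55),BR=(564,46),HL=(398,176),HR=(520,171))),
               ('scene',s,[120,90],dict(FL=(522,272),FR=(318,440),BL=(656,380),HL=(494,318),HR=(384,409)))]:
    for k,p in P.items(): print(n,k,px2w(im,np.array(p)/2.2+o,.105 if k[0]=='H' else .095)[0])
    for k,p in (dict(PL=(353,314),PR=(579,306)) if n=='top' else dict(PL=(431,206),PR=(232,350))).items(): print(n,'panel',k,px2w(im,np.array(p)/2.2+o,.082)[0])
    g=im['pixels'].astype(int); m=(g[...,1]>g[...,0]+25)&(g[...,1]>g[...,2]+25)
    k,l,st,c=cv2.connectedComponentsWithStats(m.astype(np.uint8))
    for i in range(1,k): print(n,'green',st[i,4],c[i],px2w(im,c[i],.095)[0])
E
python3 -m crank '0.03 0.06 0 0 0 0.18;0.06 0.12 0 0 0 0.36;0.09 0.18 0 0 0 0.54;0.11 0.24 0 0 0 0.72;0.13 0.30 0 0 0 0.90' 0.5 30
python3 -m crank '0.02 0.06 0 0 0 0.18;0.04 0.12 0 0 0 0.36;0.06 0.18 0 0 0 0.54;0.08 0.24 0 0 0 0.72;0.09 0.30 0 0 0 0.90'
```

```text
top FL [0.6207 0.035  0.095 ]
top FR [ 0.628  -0.2611  0.095 ]
top BL [0.8214 0.0383 0.095 ]
top BR [ 0.8263 -0.2598  0.095 ]
top HL [ 0.654  -0.0349  0.105 ]
top HR [ 0.6568 -0.193   0.105 ]
top panel PL [0.4779 0.0278 0.082 ]
top panel PR [ 0.4814 -0.266   0.082 ]
top green 2 [385.5 167. ] [ 0.6603 -0.2209  0.095 ]
top green 4 [329.5 169.5] [ 0.6569 -0.0597  0.095 ]
top green 2 [366.5 168. ] [ 0.6587 -0.1662  0.095 ]
top green 5 [310.8 170.4] [ 0.6556 -0.0058  0.095 ]
scene FL [0.6321 0.0341 0.095 ]
scene FR [ 0.6414 -0.2632  0.095 ]
scene BL [0.8244 0.037  0.095 ]
scene HL [ 0.66   -0.0371  0.105 ]
scene HR [ 0.664  -0.1953  0.105 ]
scene panel PL [0.4826 0.0315 0.082 ]
scene panel PR [ 0.4877 -0.2616  0.082 ]
scene green 1 [352. 228.] [ 0.6539 -0.0057  0.095 ]
scene green 2 [336.5 241. ] [ 0.6556 -0.0588  0.095 ]
scene green 3 [303.3333 268.3333] [ 0.6581 -0.1648  0.095 ]
scene green 3 [285.3333 283.3333] [ 0.6597 -0.2191  0.095 ]
t: 2.17
tool_pos: [0.3399, -0.1918, 0.2314]
orientation: [180.0, 0.0, 76.0]
force: [2.3, 0.2, 0.0]
width: 0.0641
grip_force: 0.0
t: 2.8
tool_pos: [0.4299, 0.1074, 0.2314]
orientation: [180.0, 0.0, 127.6]
force: [0.6, -0.9, -0.2]
width: 0.0639
grip_force: 0.0
```

```bash
python3 -m crank '0 0.02 0 0 0 0.18;0 0.04 -0.02 0 0 0.36;0.002 0.06 -0.03 0 0 0.54;0.002 0.073 -0.04 0 0 0.70;0.002 0.073 -0.05 0 0 0.827'
python3 - <<'E'
from h import *
np.set_printoptions(precision=4,suppress=True)
print(manip.state()['tool_pos'],manip.state()['orientation'])
w=shot('wrist','w1');t=shot('top');s=shot('scene')
for im in (w,t,s):
  for r in silhouettes(im,'case1'):
    g=px2w(im,r['point'],.02)[0][:2]
    if r['p']<.4: continue
    p,i=fit([(im,r['region'])],(.076,.032,.03),[*g,-.1]); print(r['point'],cedar(im,r['region']),p[:2],np.degrees(p[2]),round(i,2))
E
```

```text
t: 3.42
tool_pos: [0.4313, 0.179, 0.1809]
orientation: [180.0, -0.0, 175.0]
force: [0.7, -0.4, -0.9]
width: 0.0639
grip_force: 0.0
[0.4313 0.179  0.1809] [179.9968  -0.0021 174.9666]
[315.3, 175.5] [ 16.  96. 217.] [0.4294 0.1803] -5.823004718901272 0.98
[308.4, 41.8] [139. 130. 176.] [0.313 0.183] 143.06879600369507 0.94
[441.2, 166.0] [ 20.  87. 240.] [0.4296 0.2981] -16.13089398719969 0.96
[447.5, 259.6] [ 19.  96. 238.] [0.523  0.3067] -1.1625570344175502 0.75
[251.1, 242.3] [ 18. 135. 209.] [0.4589 0.2008] 88.6452294752595 0.34
[251.4, 288.3] [138. 168. 160.] [0.316  0.1828] 141.14363487484627 0.85
[212.7, 205.4] [ 18. 137. 216.] [0.6002 0.2992] -8.90454060954798 0.38
[391.8, 126.6] [ 15. 180. 237.] [0.4312 0.3989] 25.964175626875182 0.94
[369.9, 144.8] [ 19. 114. 246.] [0.4314 0.2968] -16.443545149553312 0.94
[399.0, 161.8] [ 21. 113. 250.] [0.5418 0.3062] -5.028658987729971 0.91
[339.1, 165.8] [ 15. 117. 174.] [0.4301 0.1795] -5.478389627599356 0.93
[318.0, 141.9] [145. 142. 186.] [0.3135 0.1825] -39.31711737216672 0.87
```

View pics/w1.png

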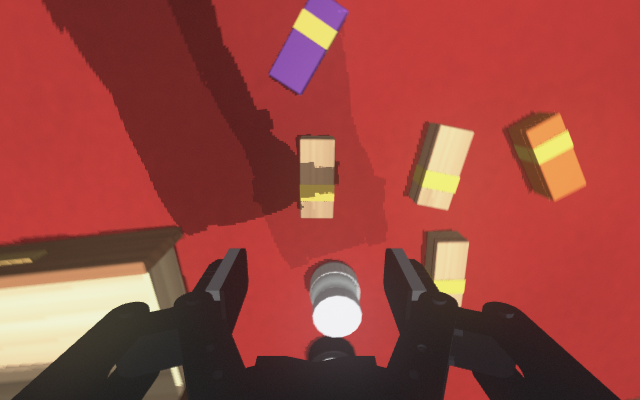

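```bash
python3 -m crank '-0.002 0.001 -0.06 0 0 -0.014;-0.002 0.001 -0.12 0 0 -0.014;-0.002 0.001 -0.16 0 0 -0.014;-0.002 0.001 -0.173 0 0 -0.014;-0.002 0.001 -0.173 0 0 -0.014'
python3 -m crank '0 0 0 0 0 0;0 0 0 0 0 0;0 0 0 0 0 0;0 0 0 0 0 0' -1 40
python3 -m crank '0 0 0.03 0 0 0;0 0 0.08 0 0 0;0 0 0.13 0 0 0;0 0 0.13 0 0 0'
```

```text
t: 4.35
tool_pos: [0.4297, 0.1792, 0.0087]
orientation: [-180.0, -0.0, 173.8]
force: [0.6, 0.7, 0.4]
width: 0.0639
grip_force: 0.0
t: 4.85
tool_pos: [0.4303, 0.1794, 0.0096]
orientation: [180.0, 0.1, 173.8]
force: [-1.7, -1.5, 10.8]
width: 0.0315
grip_force: 39.3
t: 5.35
tool_pos: [0.4313, 0.1797, 0.1422]
orientation: [179.9, 0.4, 173.8]
force: [0.2, -0.2, -1.1]
width: 0.0312
grip_force: 40.9
```

```bash
python3 -m crank '0.02 -0.06 0.03 0 0 0.03;0.045 -0.12 0.03 0 0 0.06;0.07 -0.18 0.03 0 0 0.09;0.09 -0.24 0.03 0 0 0.11;0.11 -0.30 0.03 0 0 0.125'
python3 -m crank '0.008 -0.045 0 0 0 0;0.016 -0.074 0 0 0 0;0.016 -0.074 0 0 0 0'
python3 - <<'E'
from h import *
s=manip.state();print(s['tool_pos'],s['orientation'])
shot('wrist','w2')
E
```

```text
t: 5.98
tool_pos: [0.5353, -0.1102, 0.168]
orientation: [180.0, -0.0, -179.0]
force: [1.4, 0.9, -0.5]
width: 0.0312
grip_force: 40.9
t: 6.35
tool_pos: [0.5512, -0.1839, 0.1674]
orientation: [180.0, -0.0, -179.2]
force: [-0.4, 0.6, -1.6]
width: 0.031
grip_force: 40.8
[ 0.5511637  -0.18389957  0.16743317] [ 1.79986374e+02 -3.97613203e-02 -1.79152982e+02]
```

View pics/w2.png

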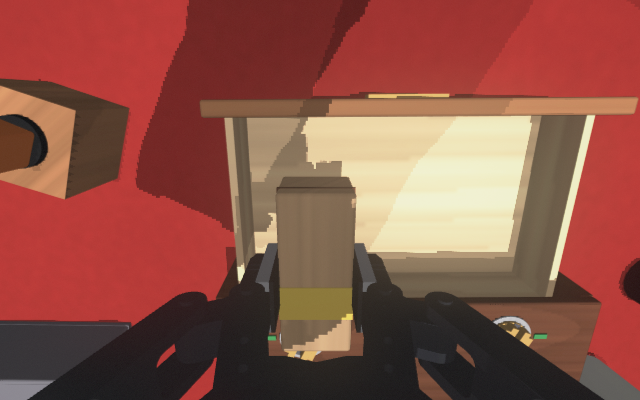

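Run:
```python
from h import *
np.set_printoptions(precision=4,suppress=True)
w=shot('wrist')
print('panel outer top',px2w(w,[[202,100],[634,98]],.082))
print('panel inner top',px2w(w,[[202,116],[636,113]],.082))
print('cab front top',px2w(w,[[380,302],[596,301]],.095))
print('floor right-front corner',px2w(w,[[528,125],[512,250]],.012))
print('wall tops inner',px2w(w,[[238,118],[590,118]],.062))
print('green',px2w(w,[[540,336],[272,338]],.095))
```

```text
panel outer top [[ 0.4782 -0.26    0.082 ]
 [ 0.4725  0.0296  0.082 ]]
panel inner top [[ 0.4886 -0.2609  0.082 ]
 [ 0.4821  0.0339  0.082 ]]
cab front top [[ 0.6242 -0.1323  0.095 ]
 [ 0.621   0.033   0.095 ]]
floor right-front corner [[0.4958 0.007  0.012 ]
 [0.6188 0.0163 0.012 ]]
wall tops inner [[ 0.4908 -0.2411  0.062 ]
 [ 0.4868  0.0199  0.062 ]]
green [[ 0.6536 -0.0029  0.095 ]
 [ 0.6585 -0.2157  0.095 ]]
```

```bash
python3 -m crank '0 0 -0.05 0 0 0;0 0 -0.09 0 0 0;0 0 -0.12 0 0 0;0 0 -0.138 0 0 0;0 0 -0.143 0 0 0'
python3 -m crank '0 0 0 0 0 0;0 0 0 0 0 0'
```

```text
t: 7.08
tool_pos: [0.5504, -0.1808, 0.0245]
orientation: [179.9, -0.1, -178.9]
force: [-0.9, 0.5, 0.3]
width: 0.0314
grip_force: 40.9
t: 7.32
tool_pos: [0.5516, -0.1821, 0.0262]
orientation: [-180.0, 0.1, -179.0]
force: [0.6, 0.6, -0.2]
width: 0.0313
grip_force: 40.9
```

```bash
python3 -m crank '0 0 0 0 0 0;0 0 0 0 0 0;0 0 0 0 0 0' 0.2
python3 -m crank '0 0 0.06 0 0 0;0 0 0.12 0 0 0;-0.02 0.05 0.14 0 0 -0.03;-0.04 0.10 0.14 0 0 -0.08;-0.06 0.15 0.14 0 0 -0.14' 
python3 -m crank '-0.02 0.06 0 0 0 -0.1;-0.035 0.12 0 0 0 -0.2;-0.05 0.18 0 0 0 -0.25;-0.062 0.24 0 0 0 -0.25;-0.062 0.30 0 0 0 -0.25' 0.5
python3 - <<'E'
from h import *
np.set_printoptions(precision=4,suppress=True)
print(manip.state()['tool_pos'],manip.state()['orientation'])
w=shot('wrist','w3')
for r in silhouettes(w,'case1'):
    g=px2w(w,r['point'],.02)[0][:2]
    if r['p']<.4: continue
    p,i=fit([(w,r['region'])],(.076,.032,.03),[*g,-.1]); print(r['point'],cedar(w,r['region']),p[:2],np.degrees(p[2]),round(i,2))
E
```

```text
t: 7.7
tool_pos: [0.5512, -0.1823, 0.0254]
orientation: [-180.0, 0.0, -179.0]
force: [0.2, 0.1, 0.8]
width: 0.0509
grip_force: 0.0
t: 8.32
tool_pos: [0.4905, -0.031, 0.1656]
orientation: [180.0, 0.0, 172.8]
force: [0.4, 1.0, -0.8]
width: 0.0507
grip_force: 0.0
t: 8.95
tool_pos: [0.4282, 0.2697, 0.1657]
orientation: [180.0, 0.0, 158.7]
force: [2.2, -0.3, -0.2]
width: 0.0638
grip_force: 0.0
[0.4282 0.2697 0.1657] [179.9825   0.0261 158.6536]
[347.0, 171.8] [ 28.  37. 247.] [0.4296 0.298 ] -16.582177145704957 0.96
[456.0, 131.9] [ 26. 115. 247.] [0.43   0.3997] 25.234613851706307 0.96
[173.2, 92.5] [139. 129. 142.] [0.3126 0.1835] -37.26720803311033 0.97
[383.1, 248.6] [ 18.  98. 244.] [0.5223 0.3288] -94.0971268390583 0.45
```

```bash
python3 -m crank '0.0015 0.028 -0.03 0 0 0.086;0.0015 0.028 -0.08 0 0 0.086;0.0015 0.028 -0.125 0 0 0.086;0.0015 0.028 -0.153 0 0 0.086;0.0015 0.028 -0.153 0 0 0.086'
python3 -m crank '0 0 0 0 0 0;0 0 0 0 0 0;0 0 0 0 0 0;0 0 0 0 0 0' -1 40
python3 -m crank '0 0 0.04 0 0 0;0 0 0.09 0 0 0;0.015 -0.05 0.14 0 0 0.05;0.03 -0.10 0.155 0 0 0.1;0.05 -0.155 0.155 0 0 0.15'
python3 - <<'E'
from h import *
print(manip.state()['tool_pos'],manip.state()['orientation'])
E
```

```text
t: 9.68
tool_pos: [0.4296, 0.2949, 0.011]
orientation: [-179.9, -0.1, 163.5]
force: [0.1, 0.4, 0.5]
width: 0.0642
grip_force: 0.0
t: 10.18
tool_pos: [0.4316, 0.2961, 0.0138]
orientation: [179.9, 0.1, 163.6]
force: [-0.4, -0.7, 7.2]
width: 0.031
grip_force: 39.9
t: 10.8
tool_pos: [0.4819, 0.1395, 0.1702]
orientation: [179.9, 0.3, 172.3]
force: [1.5, 0.6, -1.4]
width: 0.0309
grip_force: 40.7
[0.48187911 0.13946612 0.17018545] [179.92952059   0.27171201 172.30826279]
```

```bash
python3 -m crank '0.015 -0.055 0 0 0 0.04;0.03 -0.11 0 0 0 0.08;0.045 -0.165 0 0 0 0.12;0.06 -0.22 0 0 0 0.157;0.071 -0.25 0 0 0 0.157'
python3 -m crank '0 0 0 0 0 0;0 0 -0.05 0 0 0;0 0 -0.09 0 0 0;0 0 -0.125 0 0 0;0 0 -0.141 0 0 0'
python3 -m crank '0 0 0 0 0 0;0 0 0 0 0 0'
```

```text
t: 11.42
tool_pos: [0.5521, -0.1119, 0.1683]
orientation: [-180.0, 0.1, -178.9]
force: [-0.2, 1.2, -1.5]
width: 0.031
grip_force: 40.7
t: 12.05
tool_pos: [0.5507, -0.1079, 0.0253]
orientation: [180.0, -0.1, -178.8]
force: [-7.0, 1.1, 62.7]
width: 0.0309
grip_force: 49.5
t: 12.3
tool_pos: [0.5517, -0.1085, 0.0269]
orientation: [-180.0, 0.0, -178.8]
force: [0.1, -0.3, -1.3]
width: 0.031
grip_force: 42.2
```

```bash
python3 -m crank '0 0 0 0 0 0;0 0 0 0 0 0;0 0 0 0 0 0' 0.2
python3 -m crank '0 0 0.05 0 0 0;0 0 0.11 0 0 0;0 0.04 0.14 0 0 -0.02;0 0.09 0.14 0 0 -0.04;0 0.14 0.14 0 0 -0.06' 
python3 -m crank '0 0.06 0 0 0 0;0 0.12 0 0 0 0;-0.002 0.18 0 0 0 0;-0.003 0.235 0 0 0 0;-0.004 0.27 0 0 0 0' 0.5
python3 - <<'E'
from h import *
np.set_printoptions(precision=4,suppress=True)
print(manip.state()['tool_pos'],manip.state()['orientation'])
w=shot('wrist','w4'); t=shot('top','t4');s=shot('scene','s4')
for im,n in ((w,'w'),(s,'s'),(t,'t')):
  for r in silhouettes(im,'case1'):
    g=px2w(im,r['point'],.02)[0][:2]
    if r['p']<.4: continue
    z0=.012 if g[1]<.02 else 0
    p,i=fit([(im,r['region'])],(.076,.032,.03),[*g,-.1],z0); print(n,r['point'],cedar(im,r['region']),p[:2],np.degrees(p[2]),round(i,2))
E
```

```text
t: 12.68
tool_pos: [0.5517, -0.1092, 0.0265]
orientation: [-180.0, 0.0, -178.8]
force: [0.1, -0.7, 0.3]
width: 0.0512
grip_force: 0.0
t: 13.3
tool_pos: [0.5518, 0.032, 0.1668]
orientation: [-180.0, 0.1, 177.6]
force: [0.6, 0.4, -0.3]
width: 0.0515
grip_force: 0.0
t: 13.92
tool_pos: [0.5472, 0.3033, 0.1662]
orientation: [180.0, -0.0, 177.8]
force: [-0.2, -0.7, 1.0]
width: 0.064
grip_force: 0.0
[0.5472 0.3033 0.1662] [179.9912  -0.004  177.8079]
w [318.0, 176.2] [ 22.  96. 245.] [0.542  0.3055] -3.945057576171579 0.97
w [430.3, 42.7] [ 24. 129. 247.] [0.4295 0.3998] 25.130977608295964 0.91
s [270.3, 260.0] [ 25.   85.5 254. ] [ 0.551  -0.1825] 1.1351212762624843 0.93
s [294.7, 242.1] [ 25.  88. 254.] [ 0.5496 -0.1088] 0.14560680198019016 0.93
s [313.6, 141.0] [149. 136. 103.] [0.3139 0.1826] -37.127630524773366 0.93
s [401.4, 161.8] [ 16. 115. 172.] [0.5419 0.3059] -3.8519118505833454 0.91
s [390.8, 125.1] [ 13. 181. 190.] [0.4299 0.3995] 26.00652811854827 0.8
t [253.4, 288.8] [137. 175.  73.] [0.3167 0.183 ] 141.9438185198584 0.94
t [369.4, 205.5] [ 22. 117. 234.] [ 0.5545 -0.1822] 2.9976057329533994 0.92
t [346.7, 203.9] [ 23. 115. 233.] [ 0.5522 -0.1087] -1.3287303680281612 0.91
t [181.1, 250.5] [ 17. 238. 233.] [0.4343 0.4002] 26.114922399490926 0.94
t [213.1, 214.8] [ 17. 140. 111.] [0.5449 0.3036] -7.803036788083657 0.79
```

View pics/t4.png

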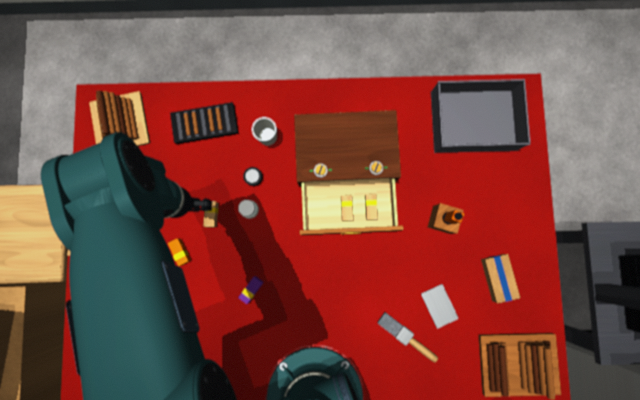

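```bash
python3 -m crank '-0.005 0.002 -0.05 0 0 -0.03;-0.005 0.002 -0.1 0 0 -0.03;-0.005 0.002 -0.14 0 0 -0.03;-0.005 0.002 -0.154 0 0 -0.03;-0.005 0.002 -0.154 0 0 -0.03'
python3 -m crank '0 0 0 0 0 0;0 0 0 0 0 0;0 0 0 0 0 0;0 0 0 0 0 0' -1 40
python3 -m crank '0 0 0.04 0 0 0;0 0 0.09 0 0 0;0 -0.05 0.13 0 0 0.02;0 -0.10 0.155 0 0 0.05;0.005 -0.155 0.155 0 0 0.08'
python3 -m crank '0.002 -0.06 0 0 0 0;0.004 -0.12 0 0 0 0;0.006 -0.16 0 0 0 0;0.007 -0.185 0 0 0 0;0.007 -0.185 0 0 0 0'
```

```text
t: 14.85
tool_pos: [0.5428, 0.3023, 0.0125]
orientation: [-180.0, -0.0, 176.0]
force: [0.4, 0.4, 0.5]
width: 0.064
grip_force: 0.0
t: 15.35
tool_pos: [0.5436, 0.3031, 0.0139]
orientation: [179.9, 0.1, 176.0]
force: [-1.5, -0.4, 8.1]
width: 0.0312
grip_force: 40.0
t: 15.98
tool_pos: [0.5486, 0.1468, 0.1703]
orientation: [180.0, 0.3, -179.3]
force: [1.3, 0.6, -1.6]
width: 0.0307
grip_force: 40.3
t: 16.6
tool_pos: [0.5549, -0.0387, 0.168]
orientation: [-180.0, 0.1, -179.5]
force: [0.5, 0.1, -0.8]
width: 0.0312
grip_force: 40.2
```

```bash
python3 -m crank '0 0 -0.05 0 0 0;0 0 -0.09 0 0 0;0 0 -0.12 0 0 0;0 0 -0.134 0 0 0;0 0 -0.139 0 0 0'
python3 -m crank '0 0 0 0 0 0;0 0 0 0 0 0'
python3 -m crank '0 0 0 0 0 0;0 0 0 0 0 0;0 0 0 0 0 0' 0.15
python3 -m crank '0 0 0.05 0 0 0;0 0 0.11 0 0 0;-0.05 -0.02 0.13 0 0 0;-0.10 -0.04 0.14 0 0 0;-0.15 -0.06 0.14 0 0 0'
python3 -m crank '0 0 -0.03 0 0 0;0 0 -0.03 0 0 0' -1
python3 - <<'E'
from h import *
np.set_printoptions(precision=4,suppress=True)
print(manip.state()['tool_pos'],manip.state()['orientation'])
t=shot('top','t5');s=shot('scene','s5')
for im,n in ((s,'s'),(t,'t')):
  for r in silhouettes(im,'case1'):
    g=px2w(im,r['point'],.02)[0][:2]
    if r['p']<.3: continue
    z0=.012 if g[1]<.02 else 0
    p,i=fit([(im,r['region'])],(.076,.032,.03),[*g,-.1],z0); print(n,r['point'],cedar(im,r['region']),p[:2],np.degrees(p[2]),round(i,2))
a=s['pixels'][90:340,120:480]; cv2.imwrite('pics/s5c.png',cv2.resize(a[:,:,::-1],None,fx=2.2,fy=2.2,interpolation=cv2.INTER_CUBIC))
E
```

```text
t: 17.23
tool_pos: [0.5548, -0.0367, 0.0284]
orientation: [-180.0, 0.0, -179.4]
force: [0.7, -0.3, -0.8]
width: 0.0311
grip_force: 40.3
t: 17.48
tool_pos: [0.5553, -0.0372, 0.0292]
orientation: [-180.0, 0.1, -179.4]
force: [1.0, -0.8, -1.4]
width: 0.0312
grip_force: 40.3
t: 17.85
tool_pos: [0.5547, -0.0372, 0.0284]
orientation: [-180.0, 0.0, -179.4]
force: [-0.3, -0.9, -1.1]
width: 0.049
grip_force: 0.0
t: 18.48
tool_pos: [0.4036, -0.0977, 0.169]
orientation: [-179.9, 0.1, -179.4]
force: [0.3, -0.2, 0.1]
width: 0.0493
grip_force: 0.0
t: 18.73
tool_pos: [0.4036, -0.097, 0.1376]
orientation: [179.9, -0.1, -179.5]
force: [-0.2, 1.0, 0.2]
width: 0.0132
grip_force: 0.0
[ 0.4036 -0.097   0.1376] [ 179.9483   -0.1067 -179.4617]
s [295.2, 243.9] [ 25.  87. 254.] [ 0.5499 -0.1088] 1.6381604333897462 0.93
s [314.2, 227.8] [ 25.   88.5 254. ] [ 0.5501 -0.0377] 0.25513299351301544 0.89
s [392.4, 127.0] [ 15. 177. 241.] [0.4298 0.3989] 26.31991760824028 0.93
s [269.4, 260.1] [ 26.  77. 254.] [ 0.55   -0.1811] 1.203159488073243 0.95
t [348.4, 205.1] [ 21. 124. 222.] [ 0.5525 -0.1092] 1.2098714447147043 0.9
t [326.3, 204.9] [ 21. 122. 223.] [ 0.5573 -0.0387] -1.172029265245354 0.92
t [250.5, 289.3] [138. 169. 175.] [0.3159 0.1829] -37.22925654765049 0.93
t [372.7, 207.6] [ 21. 124. 222.] [ 0.5534 -0.1825] -1.1975501233718804 0.92
t [180.6, 250.3] [ 17. 240. 221.] [0.4351 0.3987] 26.184429552211547 0.82
```

View pics/s5c.png

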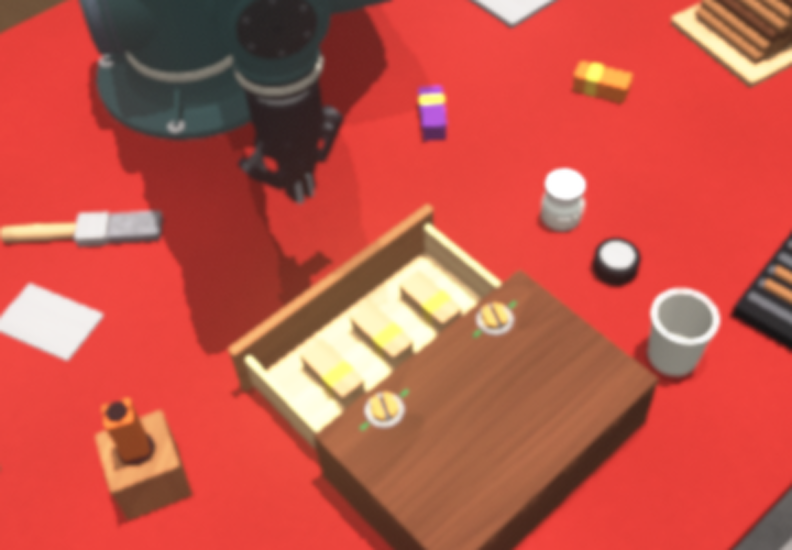

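```bash
python3 -m crank '0 -0.008 -0.04 0 0 0.014;0 -0.016 -0.085 0 0 0.014;0.015 -0.016 -0.088 0 0 0.014;0.03 -0.016 -0.088 0 0 0.014;0.05 -0.016 -0.088 0 0 0.014' -1
python3 -m crank '0.015 0 0 0 0 0;0.035 0.001 0 0 0 0;0.055 0.001 0 0 0 0;0.075 0.002 0 0 0 0;0.095 0.002 0 0 0 0'
python3 -m crank '0.012 0 0 0 0 0;0.022 0 0 0 0 0;0.032 0.001 0 0 0 0;0.037 0.001 0 0 0 0;0.042 0.001 0 0 0 0'
python3 -m crank '0.002 0 0 0 0 0;0.004 0 0 0 0 0;0.006 0 0 0 0 0;0.008 0 0 0 0 0'
```

```text
t: 19.55
tool_pos: [0.4572, -0.1133, 0.0521]
orientation: [-179.9, 0.1, -178.6]
force: [-0.5, 0.9, 1.1]
width: 0.0002
grip_force: 0.0
t: 20.18
tool_pos: [0.551, -0.1107, 0.0512]
orientation: [-180.0, 0.0, -178.6]
force: [-3.6, 2.3, 2.4]
width: -0.0003
grip_force: 1.3
t: 20.8
tool_pos: [0.5917, -0.1101, 0.0503]
orientation: [180.0, -0.0, -178.6]
force: [-1.8, 1.2, 0.5]
width: 0.0002
grip_force: 0.9
t: 21.3
tool_pos: [0.5996, -0.1101, 0.0503]
orientation: [180.0, -0.0, -178.6]
force: [-2.3, 1.0, 0.1]
width: 0.0
grip_force: 0.8
```

```bash
python3 -m crank '0.001 0 0 0 0 0;0.002 0 0 0 0 0;0.003 0 0 0 0 0;0.004 0 0 0 0 0;0.005 0 0 0 0 0'
python3 -m crank '0.001 0 0 0 0 0;0.002 0 0 0 0 0;0.003 0 0 0 0 0;0.003 0 0 0 0 0'
```

```text
t: 21.92
tool_pos: [0.602, -0.1101, 0.0502]
orientation: [-180.0, -0.3, -178.6]
force: [-22.9, -0.7, 14.8]
width: -0.0002
grip_force: 11.3
t: 22.42
tool_pos: [0.602, -0.1101, 0.0502]
orientation: [-180.0, -0.6, -178.7]
force: [-37.7, -1.7, 26.3]
width: -0.0
grip_force: 19.3
```

```bash
python3 -m crank '-0.02 0 0 0 0 0;-0.05 0 0.0 0 0 0;-0.06 -0.02 0.055 0 0 0;-0.075 -0.03 0.11 0 0 0;-0.08 -0.05 0.17 0 0 0'
python3 -m crank '-0.005 -0.06 0.02 0 0 0;-0.01 -0.12 0.05 0 0 0;-0.01 -0.18 0.05 0 0 0;-0.01 -0.24 0.05 0 0 0;-0.01 -0.24 0.05 0 0 0' 0.8
python3 - <<'E'
from h import *
np.set_printoptions(precision=4,suppress=True)
print(manip.state()['tool_pos'],manip.state()['orientation'])
w=shot('wrist','w6')
s=shot('scene','s6')
print(px2w(s,np.array([[431,206],[232,350]])/2.2+[120,90],.082))
E
```

```text
t: 23.05
tool_pos: [0.527, -0.16, 0.2214]
orientation: [-180.0, 0.0, -178.6]
force: [1.2, -0.1, -0.3]
width: -0.0002
grip_force: 0.0
t: 23.68
tool_pos: [0.5171, -0.404, 0.268]
orientation: [-180.0, -0.0, -178.8]
force: [-0.4, 0.3, -0.7]
width: 0.0764
grip_force: 0.0
[ 0.5171 -0.404   0.268 ] [-179.9956   -0.0395 -178.8433]
[[ 0.4826  0.0315  0.082 ]
 [ 0.4877 -0.2616  0.082 ]]
```

View pics/w6.png

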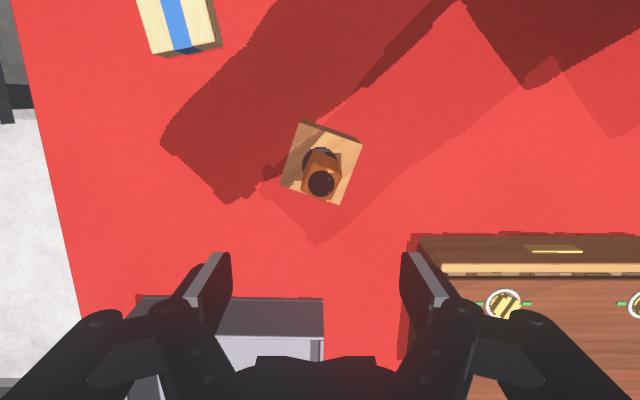

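View pics/s6.png

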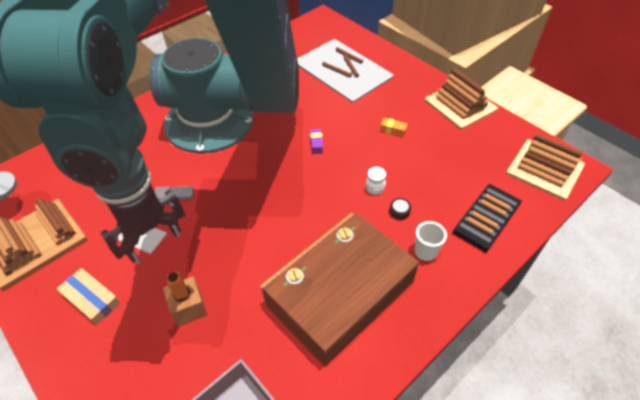

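Run:
```python
from h import *
np.set_printoptions(precision=4,suppress=True)
w=shot('wrist')
st=silhouettes(w,'stand')[0]['region'];dr=silhouettes(w,'driver')
print([(d['p'],d['point'],d['region'].sum()) for d in dr])
dr=dr[0]['region']
p,i=fit([(w,st|dr)],(.07,.07,.07),[.52,-.4,0]);print('stand',p[:2],np.degrees(p[2])%90,i)
p,i=fit([(w,dr)],(.028,.028,.072),[.51,-.4,0],.076);print('handle',p[:2],np.degrees(p[2])%90,i)
c=w['pixels'][100:230,260:390].copy(); 
cs,_=cv2.findContours(dr[100:230,260:390].astype(np.uint8),cv2.RETR_EXTERNAL,cv2.CHAIN_APPROX_NONE)
b=cv2.resize(c[:,:,::-1],None,fx=4.5,fy=4.5,interpolation=cv2.INTER_CUBIC)
q=(w2px(w,box(*p,(.028,.028,.072),.076))-[260,100]+.5)*4.5
cv2.polylines(b,[cv2.convexHull(q.astype(np.int32))],True,(255,0,0),1)
cv2.imwrite('pics/w6c.png',b)
for k in w2px(w,[[*p[:2],.148]]): print(k)
```

```text
[(0.9, [319.5, 171.8], np.int64(1656)), (0.72, [560.5, 287.9], np.int64(20603))]
stand [ 0.5091 -0.4003] 71.7117906197864 0.9643203738093812
handle [ 0.5077 -0.4009] 68.81607684483896 0.8822041729487865
[315.2898 179.9549]
```

View pics/w6c.png

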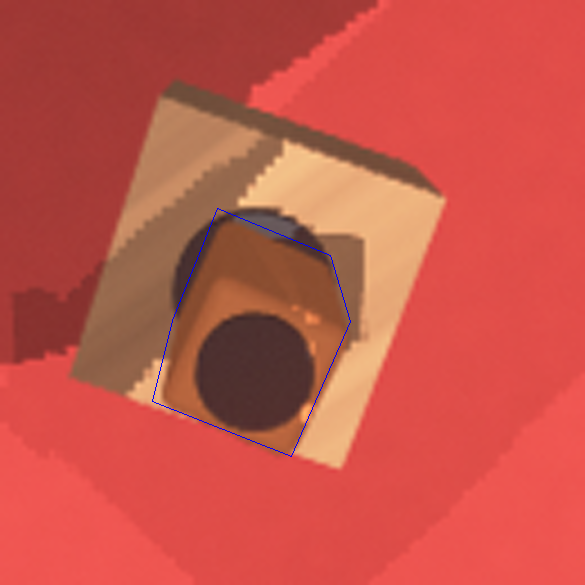

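```bash
python3 - <<'E'
from h import *
np.set_printoptions(precision=4,suppress=True)
w=shot('wrist')
print(manip.state()['tool_pos'],px2w(w,[[316.2,182.2]],.148))
s=shot('scene');t=shot('top')
for im,u in ((s,(116/2.2+120,410/2.2+90)),): print(px2w(im,[u],.148))
E
python3 -m crank '-0.004 0.001 -0.01 0 0 -0.18;-0.008 0.002 -0.02 0 0 -0.36;-0.008 0.002 -0.04 0 0 -0.40;-0.008 0.002 -0.06 0 0 -0.40;-0.008 0.002 -0.06 0 0 -0.40'
python3 - <<'E'
from h import *
np.set_printoptions(precision=4,suppress=True)
print(manip.state()['tool_pos'],manip.state()['orientation'])
w=shot('wrist','w7')
dr=silhouettes(w,'driver')[0]['region']
p,i=fit([(w,dr)],(.028,.028,.072),[.51,-.4,0],.076);print('handle',p[:2],np.degrees(p[2])%90,i)
g=w['pixels'].astype(int)
m=((g.sum(2)<190)&dr).astype(np.uint8)
k,l,st,c=cv2.connectedComponentsWithStats(m)
for j in range(1,k):
    if st[j,4]>60: print(st[j],c[j],px2w(w,[c[j]],.148))
b=cv2.resize(w['pixels'][100:280,220:420,::-1],None,fx=3,fy=3,interpolation=cv2.INTER_CUBIC);cv2.imwrite('pics/w7c.png',b)
E
```

```text
[ 0.518  -0.3987  0.27  ] [[ 0.5103 -0.3986  0.148 ]]
[[ 0.5098 -0.3995  0.148 ]]
t: 24.7
tool_pos: [0.5094, -0.3969, 0.2086]
orientation: [180.0, -0.1, 158.5]
force: [-0.3, 0.2, -0.7]
width: 0.0768
grip_force: 0.0
[ 0.5094 -0.3969  0.2086] [179.9538  -0.1021 158.5071]
handle [ 0.5073 -0.3995] 67.1781897717174 0.9231941263089005
[291 169  15  25  71] [296.0704 179.4225] [[ 0.4814 -0.3995  0.148 ]]
[295 203  32  32 819] [310.6032 218.6081] [[ 0.5097 -0.4007  0.148 ]]
```

View pics/w7c.png

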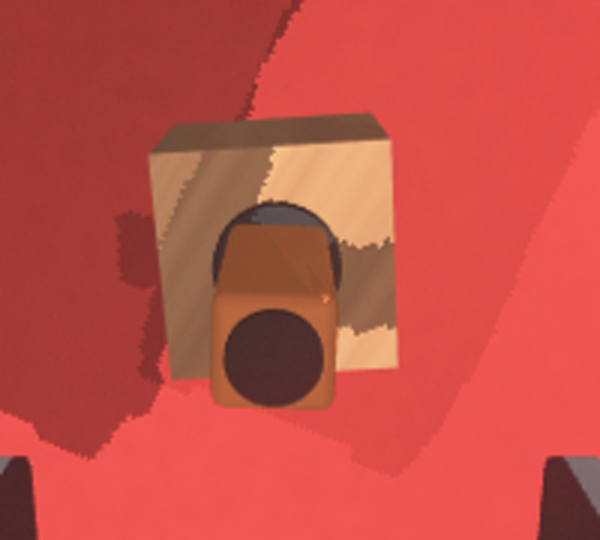

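```bash
python3 -m crank '0.0007 -0.003 -0.04 0 0 0;0.0007 -0.003 -0.08 0 0 0;0.0007 -0.003 -0.105 0 0 0;0.0007 -0.003 -0.113 0 0 0;0.0007 -0.003 -0.113 0 0 0'
python3 -m crank '0 0 0 0 0 0;0 0 0 0 0 0;0 0 0 0 0 0;0 0 0 0 0 0;0 0 0 0 0 0' -1 70
python3 -m crank '0 0 0.02 0 0 0;0 0 0.05 0 0 0;0 0 0.09 0 0 0;0 0 0.13 0 0 0;0 0 0.13 0 0 0'
python3 - <<'E'
from h import *
print(manip.state()['tool_pos'],manip.state()['orientation'])
w=shot('wrist','w8');s=shot('scene','s8')
a=s['pixels'][170:330,120:290]
a=cv2.resize(a,None,fx=3,fy=3,interpolation=cv2.INTER_CUBIC); b=w['pixels'][200:400,200:440]; b=cv2.resize(b,None,fx=1.2,fy=1.2)
c=np.zeros((480,510+b.shape[1],3),np.uint8); c[:480,:510]=a; c[:b.shape[0],510:]=b
cv2.imwrite('pics/c8.png',c[:,:,::-1])
E
```

```text
t: 25.42
tool_pos: [0.5108, -0.4011, 0.0972]
orientation: [-180.0, 0.0, 158.5]
force: [0.3, -1.1, 0.3]
width: 0.0768
grip_force: 0.0
t: 26.05
tool_pos: [0.5106, -0.4011, 0.0972]
orientation: [-180.0, 0.1, 158.5]
force: [-1.4, 1.3, 5.8]
width: 0.0273
grip_force: 68.8
t: 26.68
tool_pos: [0.5113, -0.4017, 0.2293]
orientation: [-179.9, 0.3, 158.5]
force: [0.5, -0.7, -1.7]
width: 0.0276
grip_force: 68.7
[ 0.51126725 -0.40167761  0.22931727] [-179.888965      0.2556862   158.47190635]
```

View pics/c8.png

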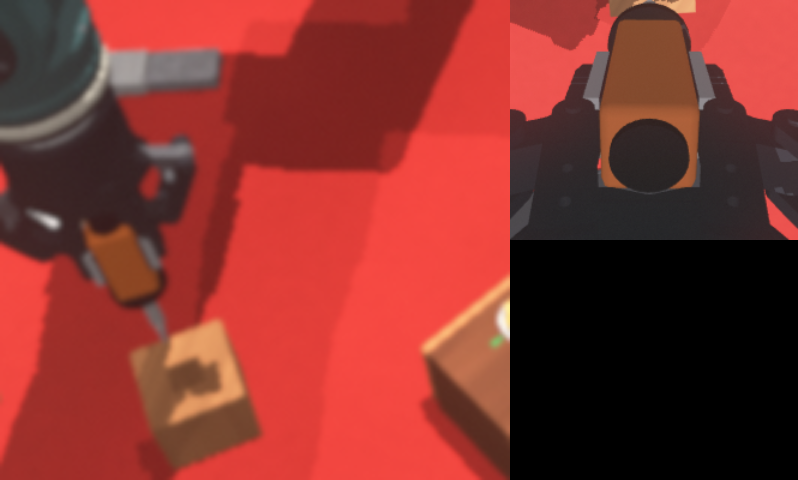

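```bash
python3 -m crank '0 0 0.04 0 0 0;0.02 0.02 0.09 0 0 0;0.045 0.05 0.13 0 0 0;0.07 0.075 0.165 0 0 0;0.09 0.1 0.19 0 0 0'
python3 -m crank '0 0 0 0 0 0;0 0 0 0 0 0'
python3 - <<'E'
from h import *
np.set_printoptions(precision=4,suppress=True)
st=manip.state();print(st['tool_pos'],st['orientation'])
s=shot('scene','s9'); p=st['tool_pos']; T=np.array(s['world_to_cam'])
u=w2px(s,[p,p-[0,0,.092],p-[0,0,.074]]);print(u)
c=u[1].astype(int)
a=s['pixels'][c[1]-45:c[1]+15,c[0]-40:c[0]+40]; cv2.imwrite('pics/s9c.png',cv2.resize(a[:,:,::-1],None,fx=8,fy=8,interpolation=cv2.INTER_CUBIC)); print(c)
E
```

```text
t: 27.4
tool_pos: [0.5972, -0.3044, 0.4111]
orientation: [-180.0, 0.1, 158.5]
force: [1.8, -0.7, 0.3]
width: 0.0275
grip_force: 68.9
t: 27.65
tool_pos: [0.5966, -0.306, 0.4092]
orientation: [180.0, -0.0, 158.5]
force: [-0.7, -1.0, -1.2]
width: 0.0275
grip_force: 69.0
[ 0.5966 -0.306   0.4092] [179.9953  -0.0408 158.4699]
[[208.6244 199.8653]
 [218.4912 231.0409]
 [216.6933 225.3601]]
[218 231]
```

View pics/s9c.png

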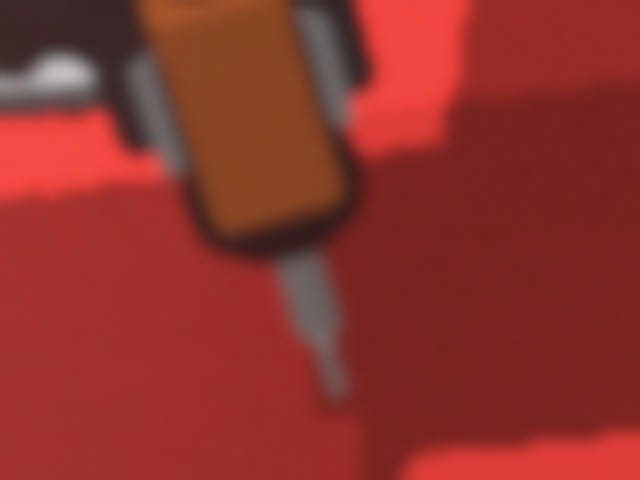

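Run:
```python
from h import *
np.set_printoptions(precision=1,suppress=True)
w=shot('wrist','w9'); st=manip.state(); p=st['tool_pos']
ty=np.radians(158.47); ax=np.array([np.cos(ty),np.sin(ty),0])
def P(h,fx,s,tilt,off): # driver height h above edge, forward fx; pivot at grasp point 19 above tcp
    z=h-92-19; c,sn=np.cos(tilt),np.sin(tilt)
    f=off+fx*c+z*sn; zz=19+z*c-fx*sn-s
    return p+ax*f/1e3+[0,0,zz/1e3]
for s,t,o in [(0,0,0),(0,0,1),(5,0,0),(10,0,0),(0,.07,0),(0,-.07,0),(0,-.12,0)]:
    print(s,t,o,w2px(w,[P(143,0,s,t,o),P(143,14,s,t,o),P(71,14,s,t,o),P(71,19,s,t,o)]).ravel())
g=w['pixels'].astype(int)
print(g[196:345:4,316].tolist())
```

```text
0 0 0 [316.4 330.7 316.4 294.2 315.8 216.8 315.8 207.9]
0 0 1 [316.4 328.2 316.4 291.5 315.8 215.1 315.8 206.1]
5 0 0 [316.3 320.9 316.3 285.7 315.8 213.7 315.8 205. ]
10 0 0 [316.3 312.  316.3 277.9 315.8 210.7 315.8 202.2]
0 0.07 0 [316.4 324.9 316.3 286.4 315.8 221.2 315.8 212.3]
0 -0.07 0 [316.4 336.1 316.4 302.  315.8 212.6 315.8 203.8]
0 -0.12 0 [316.4 339.7 316.4 307.4 315.8 209.7 315.8 201. ]
[[147, 137, 139], [143, 132, 134], [69, 34, 32], [75, 45, 46], [74, 46, 44], [93, 55, 44], [136, 75, 47], [136, 75, 48], [135, 74, 46], [134, 74, 45], [134, 74, 46], [134, 75, 46], [134, 75, 47], [134, 76, 47], [133, 75, 47], [133, 75, 47], [133, 75, 48], [132, 74, 46], [132, 75, 47], [132, 75, 47], [131, 74, 46], [132, 77, 48], [131, 75, 47], [144, 81, 50], [162, 91, 55], [169, 95, 59], [47, 36, 34], [49, 36, 36], [49, 40, 39], [48, 39, 39], [45, 37, 37], [45, 37, 38], [45, 38, 39], [45, 38, 39], [45, 39, 38], [45, 40, 39], [43, 38, 38], [41, 37, 36]]
```

```bash
python3 -m crank '0.012 0.045 0 0 0 0.06;0.025 0.09 -0.02 0 0 0.12;0.04 0.14 -0.06 0 0 0.12;0.055 0.18 -0.10 0 0 0.12;0.062 0.19 -0.12 0 0 0.12'
python3 -m crank '0 0 0 0 0 0;0 0 0 0 0 0'
cat >> h.py <<'E'
def heads(w,z=.105):
    out=[]
    for r in silhouettes(w,'slot_left'):
        q=px2w(w,r['point'],z)[0]; out.append((round(r['p'],2),np.round(r['point'],1),q[:2],int(r['region'].sum()),r['region']))
    return out
E
python3 - <<'E'
from h import *
np.set_printoptions(precision=4,suppress=True)
st=manip.state();print(st['tool_pos'],st['orientation'])
w=shot('wrist','w10')
for h in heads(w): print(h[:4])
u=w2px(w,[[.656,-.033,.105],[.6585,-.1925,.105]]).astype(int);print(u)
b=[cv2.resize(w['pixels'][max(c[1]-30,0):c[1]+30,c[0]-33:c[0]+33,::-1],(396,360),interpolation=cv2.INTER_CUBIC) for c in u]
cv2.imwrite('pics/w10c.png',np.hstack(b))
E
```

```text
t: 28.38
tool_pos: [0.6569, -0.113, 0.2883]
orientation: [180.0, -0.1, 165.4]
force: [0.5, -0.4, -1.0]
width: 0.0272
grip_force: 69.1
t: 28.62
tool_pos: [0.658, -0.1165, 0.2918]
orientation: [-180.0, 0.1, 165.3]
force: [0.9, -1.0, -0.6]
width: 0.0272
grip_force: 69.1
[ 0.658  -0.1165  0.2918] [-179.9693    0.1422  165.2819]
(0.97, array([394.4, 149. ]), array([ 0.6536, -0.0331]), 677)
[[394 151]
 [245 192]]
```

View pics/w10c.png

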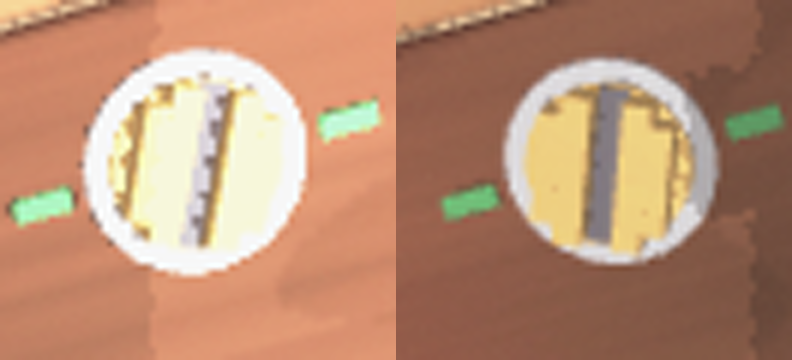

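Run:
```python
from h import *
np.set_printoptions(precision=4,suppress=True)
w=shot('wrist'); st=manip.state();print(st['tool_pos'],st['orientation'][2])
for n,o,dx,P,G in (('L',(361,121),0,[(213,90),(195,240),(200,163)],[(43,205),(350,120)]),('R',(212,162),396,[(607,85),(598,240),(608,165)],[(470,202),(754,122)])):
    f=lambda A:np.array([[o[0]+(a-dx)/6-.5,o[1]+b/6-.5] for a,b in A])
    q=px2w(w,f(P),.105);g=px2w(w,f(G),.095); d=q[0]-q[1]; y=g[1]-g[0]
    print(n,'slot',q[:2,:2],'mid',(q[0]+q[1])[:2]/2,'ang',np.degrees(np.arctan2(d[1],d[0])),'head',q[2],'green mid',g.mean(0),'green ang',np.degrees(np.arctan2(y[1],y[0])))
```

```text
[ 0.6585 -0.1165  0.2919] 165.27228221227676
L slot [[ 0.6414 -0.0292]
 [ 0.6654 -0.0368]] mid [ 0.6534 -0.033 ] ang 162.47440333259962 head [ 0.6528 -0.0335  0.105 ] green mid [ 0.6546 -0.0323  0.095 ] green ang 90.98597404074295
R slot [[ 0.6425 -0.1863]
 [ 0.6688 -0.1967]] mid [ 0.6556 -0.1915] ang 158.45529945399164 head [ 0.6561 -0.1907  0.105 ] green mid [ 0.6579 -0.1928  0.095 ] green ang 91.2493427229128
```

```bash
python3 -m crank '-0.002 0.04 0 0 0 -0.03;-0.005 0.0837 0 0 0 -0.049;-0.005 0.0837 -0.04 0 0 -0.049;-0.005 0.0837 -0.08 0 0 -0.049;-0.005 0.0837 -0.08 0 0 -0.049'
python3 -m crank '0 0 0 0 0 0;0 0 0 0 0 0'
python3 - <<'E'
from h import *
np.set_printoptions(precision=4,suppress=True)
st=manip.state();print(st['tool_pos'],st['orientation'])
s=shot('scene','s11');t=shot('top')
u=w2px(s,[[.6535,-.0328,.105]])[0];c=u.astype(int);print(u,w2px(s,[st['tool_pos']-[0,0,.092]]))
a=s['pixels'][c[1]-40:c[1]+20,c[0]-40:c[0]+40]; cv2.imwrite('pics/s11c.png',cv2.resize(a[:,:,::-1],None,fx=8,fy=8,interpolation=cv2.INTER_CUBIC))
E
```

```text
t: 29.4
tool_pos: [0.6522, -0.032, 0.2093]
orientation: [-180.0, -0.1, 162.5]
force: [0.1, 0.5, -0.4]
width: 0.0274
grip_force: 69.2
t: 29.65
tool_pos: [0.6544, -0.0321, 0.2129]
orientation: [180.0, 0.3, 162.5]
force: [0.2, 0.4, -1.2]
width: 0.0272
grip_force: 69.2
[ 0.6544 -0.0321  0.2129] [179.9946   0.2669 162.5147]
[343.9295 231.8664] [[344.6027 228.0848]]
```

```bash
python3 -m crank '-0.0005 -0.0008 -0.006 0 0 0;-0.0005 -0.0008 -0.012 0 0 0;-0.0005 -0.0008 -0.012 0 0 0'
python3 -m crank '0 0 -0.002 0 0 0;0 0 -0.004 0 0 0;0 0 -0.004 0 0 0'
python3 -m crank '0 0 -0.002 0 0 0;0 0 -0.004 0 0 0;0 0 -0.004 0 0 0'
```

```text
t: 30.12
tool_pos: [0.6527, -0.0325, 0.1983]
orientation: [-180.0, 0.0, 162.5]
force: [0.0, -0.5, -0.7]
width: 0.0272
grip_force: 69.2
t: 30.5
tool_pos: [0.653, -0.0325, 0.1949]
orientation: [-180.0, 0.1, 162.5]
force: [-0.4, -0.1, -1.1]
width: 0.0273
grip_force: 69.2
t: 30.88
tool_pos: [0.6529, -0.0325, 0.1908]
orientation: [-180.0, 0.1, 162.5]
force: [0.1, 0.5, -1.2]
width: 0.0273
grip_force: 69.2
```

```bash
python3 -m crank '0 0 -0.001 0 0 0;0 0 -0.002 0 0 0;0 0 -0.002 0 0 0'
python3 - <<'E'
from h import *
s=shot('scene','s12');st=manip.state();print(st['tool_pos'],st['force'])
u=w2px(s,[[.6535,-.0328,.105]])[0];c=u.astype(int)
L=[cv2.resize(cv2.imread('pics/s11.png')[c[1]-35:c[1]+15,c[0]-25:c[0]+25],None,fx=8,fy=8,interpolation=cv2.INTER_CUBIC),cv2.resize(s['pixels'][c[1]-35:c[1]+15,c[0]-25:c[0]+25,::-1],None,fx=8,fy=8,interpolation=cv2.INTER_CUBIC)]
cv2.imwrite('pics/s12c.png',np.hstack(L))
E
```

```text
t: 31.25
tool_pos: [0.6533, -0.0325, 0.19]
orientation: [-180.0, 0.2, 162.5]
force: [-3.0, 0.4, 8.7]
width: 0.0272
grip_force: 70.7
[ 0.65326427 -0.03255687  0.18999196] [-2.86380886  0.35786497  7.73519018]
```

View pics/s12c.png

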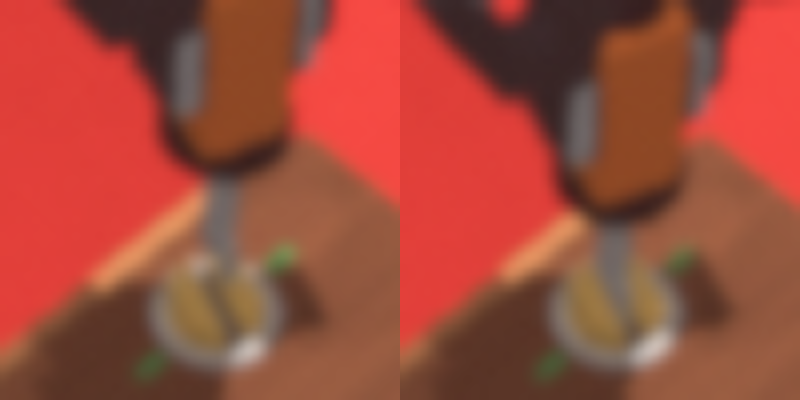

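```bash
python3 -m crank '0 0 0.0005 0 0 -0.12;0 0 0.0005 0 0 -0.24;0 0 0.0005 0 0 -0.36;0 0 0.0005 0 0 -0.48;0 0 0.0005 0 0 -0.60'
python3 -m crank '0 0 0 0 0 -0.12;0 0 0 0 0 -0.24;0 0 0 0 0 -0.36;0 0 0 0 0 -0.48;0 0 0 0 0 -0.60'
python3 -c "
from h import *
s=manip.state();print(s['tool_pos'],s['orientation'],s['force'],s['ft_torque'])"
```

```text
t: 31.92
tool_pos: [0.6533, -0.0324, 0.1901]
orientation: [180.0, 0.2, 127.9]
force: [-0.3, 0.8, 4.7]
width: 0.0271
grip_force: 69.8
t: 32.55
tool_pos: [0.6533, -0.0323, 0.1901]
orientation: [179.9, 0.1, 93.6]
force: [0.3, 1.5, 3.9]
width: 0.0272
grip_force: 69.9
[ 0.6533061  -0.03229347  0.19007444] [1.79947768e+02 9.54360034e-02 9.35681098e+01] [0.33530196 1.4874141  3.8818302 ] [0.47150322 0.09621865 0.00766536]
```

```bash
cat > f.py <<'E'
from h import *
np.set_printoptions(precision=3,suppress=True)
s=manip.state();print(s['tool_pos'],s['orientation'],s['force'],s['ft_torque'])
E
python3 -m crank '0 0 0 0 0 -0.05;0 0 0 0 0 -0.1;0 0 0 0 0 -0.1' |sed -n 3p;python3 f.py
python3 -m crank '0 0 0 0 0 -0.03;0 0 0 0 0 -0.06;0 0 0 0 0 -0.06'|sed -n 3p;python3 f.py
python3 -m crank '0 0 0 0 0 -0.03;0 0 0 0 0 -0.06;0 0 0 0 0 -0.06'|sed -n 3p;python3 f.py
```

```text
orientation: [180.0, 0.1, 88.1]
[ 0.653 -0.032  0.19 ] [179.954   0.09   88.081] [0.369 1.905 5.717] [0.608 0.047 0.014]
orientation: [180.0, 0.1, 84.7]
[ 0.653 -0.032  0.19 ] [179.951   0.085  84.678] [0.298 2.422 5.743] [0.599 0.061 0.068]
orientation: [180.0, 0.1, 81.2]
[ 0.653 -0.032  0.19 ] [179.956   0.079  81.243] [-0.629  2.344  6.227] [0.639 0.05  0.038]
```

```bash
python3 -m crank '0 0 0 0 0 -0.03;0 0 0 0 0 -0.06;0 0 0 0 0 -0.06' |sed -n 3p;python3 f.py
python3 -m crank '0 0 0 0 0 -0.02;0 0 0 0 0 -0.04;0 0 0 0 0 -0.04'|sed -n 3p;python3 f.py
```

```text
orientation: [180.0, 0.1, 77.8]
[ 0.653 -0.032  0.19 ] [179.963   0.079  77.82 ] [-1.397  1.785  6.857] [0.593 0.144 0.29 ]
orientation: [180.0, 0.1, 75.5]
[ 0.653 -0.032  0.19 ] [179.97    0.076  75.549] [-0.422  1.511  5.553] [0.615 0.207 0.495]
```

```bash
python3 -m crank '0 0 0 0 0 0.07;0 0 0 0 0 0.14;0 0 0.02 0 0 0.14;0 0 0.04 0 0 0.14;0 0 0.06 0 0 0.14' ; python3 f.py
python3 -m crank '0.003 -0.02 0.02 0 0 0.18;0.003 -0.07 0.04 0 0 0.36;0.003 -0.12 0.04 0 0 0.54;0.003 -0.159 0.04 0 0 0.72;0.003 -0.159 0.04 0 0 0.9' >/dev/null
python3 -m crank '0 0 0 0 0 0.18;0 0 0 0 0 0.36;0 0 0 0 0 0.409;0 0 0 0 0 0.409'
python3 - <<'E'
from h import *
np.set_printoptions(precision=4,suppress=True)
st=manip.state();print(st['tool_pos'],st['orientation'],st['ft_torque'])
w=shot('wrist','w13');t=shot('top')
for im in (w,t):
  g=im['pixels'].astype(int); m=(g[...,1]>g[...,0]+25)&(g[...,1]>g[...,2]+15)
  k,l,s_,c=cv2.connectedComponentsWithStats(m.astype(np.uint8))
  for i in range(1,k):
    if s_[i,4]>1: print('green',s_[i,4],px2w(im,c[i],.095)[0])
for h in heads(w): print(h[:4])
u=w2px(w,[[.6535,-.0325,.105]])[0];print(u)
# dark slot line inside left head
c=np.round(u).astype(int); a=cv2.cvtColor(w['pixels'],cv2.COLOR_RGB2GRAY)[c[1]-16:c[1]+17,c[0]-16:c[0]+17]
print(cv2.resize(a,None,fx=.67,fy=.67,interpolation=cv2.INTER_AREA))
E
```

```text
t: 35.05
tool_pos: [0.6529, -0.0326, 0.2499]
orientation: [-180.0, 0.1, 83.5]
force: [0.3, 0.6, -0.8]
width: 0.0273
grip_force: 69.7
[ 0.653 -0.033  0.25 ] [-179.956    0.123   83.544] [ 0.267  0.63  -0.782] [-0.021  0.002  0.053]
t: 36.17
tool_pos: [0.656, -0.1916, 0.2892]
orientation: [-180.0, 0.1, 158.5]
force: [-0.2, -0.4, -1.9]
width: 0.0276
grip_force: 69.8
[ 0.656  -0.1916  0.2892] [-179.9733    0.0836  158.4986] [0.0096 0.0553 0.0039]
green 46 [ 0.6535 -0.005   0.095 ]
green 45 [ 0.6546 -0.0591  0.095 ]
green 38 [ 0.6568 -0.1652  0.095 ]
green 30 [ 0.6581 -0.2196  0.095 ]
green 4 [ 0.6569 -0.0597  0.095 ]
green 5 [ 0.6556 -0.0058  0.095 ]
(0.71, array([466.7, 114.1]), array([ 0.6541, -0.0331]), 872)
[467.1543 113.2624]
[[162 162 220 246 247 247 247 240 243 245 246 245 235 243 243 246 247 239
  190 168 168 167]
 [189 229 247 247 247 243 241 235 240 241 213 204 185 198 233 244 247 247
  233 185 167 167]
 [245 247 242 231 218 241 237 227 210 184 180 197 229 240 243 243 237 225
  243 220 174 168]
 [247 247 241 226 230 213 199 182 182 204 228 241 243 243 243 242 232 217
  239 245 
[... 983 characters left out ...]
0 243 243 242 242 242 242 242
  242 245 221 171]
 [204 203 186 157 167 180 208 233 243 243 243 243 243 242 242 242 242 242
  242 244 184 166]
 [168 149 151 191 231 240 242 243 243 243 243 243 242 242 242 242 242 243
  243 230 169 162]
 [171 146 171 237 243 243 243 243 243 243 243 243 242 242 242 243 244 246
  239 185 162 162]
 [196 147 154 226 243 243 243 243 243 243 243 242 242 242 243 246 247 244
  206 164 163 160]
 [220 188 172 211 237 208 239 243 243 243 243 242 243 244 246 247 245 212
  166 164 162 157]
 [245 244 240 230 179 150 226 243 243 243 243 244 246 247 247 245 207 167
  164 164 160 155]
 [247 247 247 232 230 213 217 245 246 246 246 247 247 247 242 208 167 165
  165 164 157 154]]
```

```bash
python3 -m crank '0 0 -0.04 0 0 0;0 0 -0.07 0 0 0;0 0 -0.085 0 0 0;0 0 -0.085 0 0 0;0 0 -0.085 0 0 0'
python3 -m crank '0 0 -0.003 0 0 0;0 0 -0.006 0 0 0;0 0 -0.006 0 0 0'
python3 -m crank '0 0 -0.002 0 0 0;0 0 -0.004 0 0 0;0 0 -0.004 0 0 0'
python3 -m crank '0 0 -0.002 0 0 0;0 0 -0.004 0 0 0;0 0 -0.004 0 0 0'
```

```text
t: 36.95
tool_pos: [0.6563, -0.1916, 0.2053]
orientation: [-180.0, 0.2, 158.5]
force: [-0.0, -0.3, -0.9]
width: 0.0271
grip_force: 69.7
t: 37.33
tool_pos: [0.656, -0.1915, 0.1983]
orientation: [-180.0, 0.1, 158.5]
force: [1.1, -0.6, -0.9]
width: 0.027
grip_force: 69.7
t: 37.7
tool_pos: [0.6559, -0.1915, 0.1943]
orientation: [-180.0, 0.1, 158.5]
force: [-0.5, 0.5, -1.2]
width: 0.0274
grip_force: 69.7
t: 38.08
tool_pos: [0.656, -0.1915, 0.1903]
orientation: [-180.0, 0.1, 158.5]
force: [-0.6, -0.1, -1.4]
width: 0.0273
grip_force: 69.8
```

```bash
python3 -m crank '0 0 -0.001 0 0 -0.12;0 0 -0.001 0 0 -0.24;0 0 -0.001 0 0 -0.36;0 0 -0.001 0 0 -0.48;0 0 -0.001 0 0 -0.60'|sed -n 3p;python3 f.py
python3 -m crank '0 0 0 0 0 -0.12;0 0 0 0 0 -0.24;0 0 0 0 0 -0.36;0 0 0 0 0 -0.48;0 0 0 0 0 -0.60'|sed -n 3p;python3 f.py
python3 -m crank '0 0 0 0 0 -0.05;0 0 0 0 0 -0.1;0 0 0 0 0 -0.1' |sed -n 3p;python3 f.py
python3 -m crank '0 0 0 0 0 -0.03;0 0 0 0 0 -0.06;0 0 0 0 0 -0.06'|sed -n 3p;python3 f.py
```

```text
orientation: [180.0, 0.1, 123.9]
[ 0.656 -0.192  0.19 ] [179.99    0.147 123.869] [-0.863  0.708  4.193] [0.102 0.252 0.052]
orientation: [179.9, 0.1, 89.5]
[ 0.656 -0.191  0.19 ] [179.935   0.091  89.503] [1.593 2.571 3.298] [ 0.649 -0.449  0.062]
orientation: [179.9, 0.1, 84.0]
[ 0.657 -0.191  0.19 ] [179.933   0.087  84.019] [2.381 2.806 4.377] [ 0.707 -0.675  0.017]
orientation: [179.9, 0.1, 80.5]
[ 0.657 -0.191  0.19 ] [179.933   0.089  80.543] [2.703 2.93  5.991] [ 0.837 -0.691  0.113]
```

```bash
python3 -m crank '0 0 0 0 0 -0.02;0 0 0 0 0 -0.04;0 0 0 0 0 -0.04'|sed -n 3p;python3 f.py
python3 -m crank '0 0 0 0 0 -0.02;0 0 0 0 0 -0.04;0 0 0 0 0 -0.04'|sed -n 3p;python3 f.py
```

```text
orientation: [179.9, 0.1, 78.3]
[ 0.656 -0.191  0.19 ] [179.943   0.084  78.268] [2.121 2.236 5.71 ] [ 0.867 -0.668  0.23 ]
orientation: [179.9, 0.1, 76.0]
[ 0.656 -0.191  0.19 ] [179.949   0.084  75.989] [1.227 3.148 6.049] [ 0.869 -0.579  0.413]
```

```bash
python3 -m crank '0 0 0 0 0 0.07;0 0 0 0 0 0.14;0 0 0.02 0 0 0.14;0 0 0.04 0 0 0.14;0 0 0.08 0 0 0.14' |sed -n 2,3p
python3 -m crank '-0.02 -0.03 0.02 0 0 0.18;-0.05 -0.07 0.02 0 0 0.36;-0.08 -0.11 0.02 0 0 0.54;-0.11 -0.155 0.02 0 0 0.72;-0.14 -0.20 0.02 0 0 0.9' |sed -n 2,3p
python3 -m crank '-0.006 -0.01 0 0 0 0.18;-0.006 -0.01 0 0 0 0.36;-0.006 -0.01 0 0 0 0.427;-0.006 -0.01 0 0 0 0.427'|sed -n 2,3p
python3 - <<'E'
from h import *
np.set_printoptions(precision=4,suppress=True)
st=manip.state();print(st['tool_pos'],st['orientation'],st['ft_torque'])
w=shot('wrist','w14')
for r in silhouettes(w,'stand')[:1]:
    R=r['region'];d=silhouettes(w,'driver'); print(r['p'],r['point'],[(x['p'],x['point'],x['region'].sum()) for x in d][:2])
    R2=R.copy()
    p,i=fit([(w,R2)],(.07,.07,.07),[.51,-.4,0]);print('stand',p[:2],np.degrees(p[2])%90,i)
t=shot('top');s=shot('scene')
for im in (t,s):
    r=silhouettes(im,'stand')[0]; p,i=fit([(im,r['region'])],(.07,.07,.07),[.51,-.4,0]);print('stand',r['p'],p[:2],np.degrees(p[2])%90,i)
E
```

```text
tool_pos: [0.6551, -0.1915, 0.2688]
orientation: [-179.8, 0.1, 84.0]
tool_pos: [0.5145, -0.3928, 0.2892]
orientation: [-179.9, 0.1, 135.9]
tool_pos: [0.5097, -0.4016, 0.2891]
orientation: [-180.0, 0.0, 160.0]
[ 0.5097 -0.4016  0.2891] [-179.9799    0.0486  159.9704] [-0.0187  0.0039 -0.063 ]
0.65 [571.8, 187.5] [(0.9, [317.1, 287.7], np.int64(11290)), (0.16, [623.5, 168.9], np.int64(128))]
stand [ 0.51 -0.4 ] 30.000000000000007 0.0
stand 0.94 [ 0.5128 -0.4001] 70.91585131086183 0.9485569653540201
stand 0.83 [ 0.5099 -0.4003] 71.0217290602649 0.9633331451051255
```

```bash
python3 -m crank '0.0012 0.0008 -0.05 0 0 0.015;0.0012 0.0008 -0.09 0 0 0.015;0.0012 0.0008 -0.112 0 0 0.015;0.0012 0.0008 -0.112 0 0 0.015;0.0012 0.0008 -0.112 0 0 0.015'
python3 -m crank '0 0 -0.01 0 0 0;0 0 -0.02 0 0 0;0 0 -0.025 0 0 0;0 0 -0.025 0 0 0'
python3 -m crank '0 0 -0.01 0 0 0;0 0 -0.02 0 0 0;0 0 -0.02 0 0 0'
```

```text
t: 43.55
tool_pos: [0.5115, -0.4011, 0.1787]
orientation: [-179.9, 0.2, 160.9]
force: [0.3, 0.4, -0.7]
width: 0.0274
grip_force: 70.2
t: 44.05
tool_pos: [0.511, -0.4005, 0.152]
orientation: [180.0, 0.1, 160.9]
force: [0.3, -0.6, -0.8]
width: 0.0274
grip_force: 70.2
t: 44.42
tool_pos: [0.5108, -0.4003, 0.1314]
orientation: [180.0, 0.0, 160.9]
force: [0.2, -0.3, -0.5]
width: 0.0274
grip_force: 70.2
```

```bash
python3 -m crank '0 0 -0.01 0 0 0;0 0 -0.02 0 0 0;0 0 -0.028 0 0 0;0 0 -0.028 0 0 0'
python3 -m crank '0 0 -0.002 0 0 0;0 0 -0.004 0 0 0;0 0 -0.006 0 0 0;0 0 -0.006 0 0 0'
```

```text
t: 44.92
tool_pos: [0.5109, -0.4004, 0.1037]
orientation: [180.0, 0.0, 160.9]
force: [-0.2, 0.3, -1.4]
width: 0.0272
grip_force: 70.2
t: 45.42
tool_pos: [0.5112, -0.4007, 0.0984]
orientation: [-180.0, 0.1, 160.9]
force: [0.9, -0.4, -0.9]
width: 0.0273
grip_force: 70.2
```

```bash
python3 -m crank '0 0 -0.001 0 0 0;0 0 -0.002 0 0 0;0 0 -0.002 0 0 0'
python3 -m crank '0 0 0 0 0 0;0 0 0 0 0 0;0 0 0 0 0 0;0 0 0 0 0 0' 0.8
python3 -m crank '0 0 0.04 0 0 0;0 0 0.09 0 0 0;0 0 0.13 0 0 0;0 0 0.17 0 0 0.15;0 0 0.17 0 0 0.3'
python3 - <<'E'
from h import *
np.set_printoptions(precision=4,suppress=True)
st=manip.state();print(st['tool_pos'],st['orientation'])
w=shot('wrist','w15');t=shot('top','t15');s=shot('scene','s15')
for n,im in (('w',w),('s',s),('t',t)):
    d=silhouettes(im,'driver')[0]; print(n,d['p'],np.round(d['point'],1),int(d['region'].sum()))
    p,i=fit([(im,d['region'])],(.028,.028,.072),[.51,-.4,0],.076);print(' handle',p[:2],np.degrees(p[2])%90,round(i,2))
    for h in heads(im): print(' head',h[:4])
    print(' cases',[(round(r['p'],2),np.round(px2w(im,r['point'],.02)[0][:2],3)) for r in silhouettes(im,'case1')])
for th,z in [('glue_jar',.065),('puck',.026),('cup',.08)]:
    for im in (t,s):
        r=silhouettes(im,th); 
        if r: print(th,px2w(im,r[0]['point'],z)[0])
E
```

```text
t: 45.8
tool_pos: [0.5113, -0.4008, 0.0971]
orientation: [-180.0, 0.1, 160.9]
force: [-1.9, 1.5, 6.0]
width: 0.0274
grip_force: 71.2
t: 46.3
tool_pos: [0.5112, -0.4007, 0.0964]
orientation: [-180.0, 0.1, 160.9]
force: [0.5, -0.6, 0.6]
width: 0.077
grip_force: 0.0
t: 46.92
tool_pos: [0.512, -0.4014, 0.2696]
orientation: [-179.8, 0.3, 178.3]
force: [-0.7, 0.7, -0.7]
width: 0.077
grip_force: 0.0
[ 0.512  -0.4014  0.2696] [-179.7878    0.3144  178.3477]
w 0.9 [319.8 177.7] 1672
 handle [ 0.5083 -0.4008] 73.57314395127855 0.89
 cases [(0.69, array([ 0.668, -0.176])), (0.55, array([ 0.657, -0.03 ]))]
s 0.92 [176.3 287.7] 412
 handle [ 0.5151 -0.4014] 78.02800482327646 0.89
 cases [(0.92, array([0.435, 0.388])), (0.72, array([0.319, 0.177]))]
t 0.73 [449.9 216.7] 170
 handle [ 0.5111 -0.3959] 2.121370684617231 0.79
 head (0.58, array([442.6, 221.1]), array([ 0.5002, -0.3724]), 566)
 cases [(0.84, array([0.317, 0.176])), (0.67, array([0.435, 0.4  ]))]
glue_jar [0.5602 0.1801 0.065 ]
glue_jar [0.7924 0.1111 0.065 ]
puck [0.6619 0.1704 0.026 ]
puck [0.6691 0.16   0.026 ]
cup [0.7825 0.1128 0.08  ]
cup [0.7896 0.1121 0.08  ]
```

```bash
python3 -m crank '0.03 0.05 0.02 0 0 0;0.06 0.1 0.02 0 0 0;0.08 0.15 0.02 0 0 0;0.10 0.20 0.02 0 0 0;0.12 0.25 0.02 0 0 0' |sed -n 2,3p
python3 -m crank '0 0.03 0 0 0 0;0 0.035 0 0 0 0;0 0.035 0 0 0 0'|sed -n 2,3p
python3 - <<'E'
from h import *
np.set_printoptions(precision=4,suppress=True)
w=shot('wrist','w16')
for c in ((.6535,-.0325),(.6563,-.192)):
    y,x=np.mgrid[-14:15,-14:15]*.0008
    q=w2px(w,np.c_[(c[0]+x).ravel(),(c[1]+y).ravel(),np.full(x.size,.105)]).astype(np.float32)
    g=cv2.remap(w['pixels'],q[:,:1],q[:,1:],cv2.INTER_LINEAR).reshape(29,29,3).astype(float)
    v=g[...,0]-g[...,2]   # gold = large, grey slot = small
    wt=np.clip(np.median(v)*.6-v,0,None)*(x**2+y**2<.0105**2)
    X=np.c_[x.ravel(),y.ravel()]; W=wt.ravel(); m=(W[:,None]*X).sum(0)/W.sum(); C=((X-m)*W[:,None]).T@(X-m)/W.sum(); e,V=np.linalg.eigh(C)
    print(c,'slot angle',np.degrees(np.arctan2(V[1,1],V[0,1]))%180,'spread',np.sqrt(e)*1e3,'offset',m*1e3)
a=cv2.cvtColor(w['pixels'],cv2.COLOR_RGB2GRAY)
p=px2w(w,[[0,0]],.1)
# profile along cabinet x at y=-.113: panel edge
xs=np.arange(.58,.66,.003); q=w2px(w,np.c_[xs,np.full(xs.size,-.06),np.full(xs.size,.082)]).round().astype(int)
print([(round(x,3),int(a[v,u])) for x,(u,v) in zip(xs,q) if 0<=v<400])
E
```

```text
tool_pos: [0.6317, -0.149, 0.2866]
orientation: [-180.0, 0.1, 178.1]
tool_pos: [0.6312, -0.1161, 0.2865]
orientation: [-180.0, 0.1, 178.1]
(0.6535, -0.0325) slot angle 90.63020155483892 spread [0.7298 5.7398] offset [-0.4761 -0.8807]
(0.6563, -0.192) slot angle 90.96297799394209 spread [0.9108 6.1124] offset [0.0965 0.0294]
[(np.float64(0.58), 135), (np.float64(0.583), 135), (np.float64(0.586), 134), (np.float64(0.589), 135), (np.float64(0.592), 134), (np.float64(0.595), 134), (np.float64(0.598), 134), (np.float64(0.601), 94), (np.float64(0.604), 104), (np.float64(0.607), 102), (np.float64(0.61), 105), (np.float64(0.613), 197), (np.float64(0.616), 210), (np.float64(0.619), 209), (np.float64(0.622), 209), (np.float64(0.625), 162), (np.float64(0.628), 104), (np.float64(0.631), 141), (np.float64(0.634), 141), (np.float64(0.637), 144), (np.float64(0.64), 142), (np.float64(0.643), 140), (np.float64(0.646), 140), (np.float64(0.649), 141), (np.float64(0.652), 144), (np.float64(0.655), 144), (np.float64(0.658), 208)]
```

Both slots sit at about 91°, on the green marks. The panel face is at x≈0.612, so the drawer is shut. The driver is seated in its block and the robot touches nothing, so I'm handing in.

```bash
python3 -c "
from plant import job_done
print(job_done())"
```

```text
the job is handed in; nothing more can be done
None
```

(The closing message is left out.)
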